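Load a saddle bracket into a leaf jig

TASK

Load the saddle bracket into the drill jig so that the two holes in its base can be reamed through the leaf. Turn it upside down, set it astride the jig's raised rail with its base lying flat on the rail and one end right up against the shoulder block, let go of it, then swing the hinged leaf down until it lies flat over the bracket. Leave the U channel and the angle bracket where they lie.

Things in the scene. Friction and masses are not known exactly. Their poses are not given: they have to be found in the camera images.
- saddle_bracket: Saddle bracket, bare aluminium, 0.05 to 0.1 kg: a short wide U, 60 mm long, 50 wide, 35 high. Flat base 3 mm thick; along its 60 mm sides two flanges 4 mm thick, inner faces 42 mm apart, inside corners filled by fillets of 4 mm; ends open. Origin: centre of the base's outer face. It starts on its base, open side up, in one of three places.
- saddle_center (a point): Centre of the saddle bracket, 17.5 mm from the base's outer face. x runs along the flanges (60 mm; both ends alike), y across them (50 mm, a good grip), z from the base to the open side. It stands by itself on an end (60 mm tall). One grip cannot turn it right over: stand it on an end, then take it again from the other side. Seated, the centre is 14.5 mm below jig_seat.
- jig: Drill jig, screwed to the bench. Origin on the bench under the seat; x along the rail to the hinge, y left of that, z up. Base plate x -70 to +120, y -50 to +50 mm, 14 mm thick, screw heads 6 mm high at its corners. Rail of bright steel x -30 to +30 mm, 38 mm wide, top 72 mm above the bench. Then the shoulder block, x +30 to +95 mm, 56 mm wide, 74 mm high, with the hinge on it.
- jig_seat (a point): Middle of the rail's flat top, 72 mm above the bench, axes as the jig's. The rail's top edges have 6 mm chamfers (flat 26 mm wide). A seated bracket has the rail between its flanges with 2 mm play each side, the base flat on the rail, an end touching the shoulder block at x = +30 mm, so its centre is at x 0, y 0, z -14.5 mm here; its flanges hang 26 mm clear of the base plate.
- leaf (a joint): Hinge angle of the jig's leaf, rad: 0 shut (level, its underside 1.5 mm over a seated bracket), 1.95 fully open, leaning back beyond upright. It starts open, at 1.7 or more. The hinge is stiff: the leaf stays where it is left above 1.3 rad and sinks shut slowly by itself from below 1.0 rad; a few newtons at the knob move it. A bracket not seated keeps it from shutting.
- leaf_hinge (a point): Middle of the leaf's hinge axis, which lies along the jig's y: 75 mm from the seat along the jig's x, 9.5 mm above the rail's top.
- leaf_knob (a point): Centre of the black ball knob, 26 mm across, on a 10 mm stem at the free end of the leaf, 142 mm from the hinge axis. The leaf is an aluminium plate 107 mm long, 56 wide, 10 thick with two drill bushes. Shut, the knob lies before the rail, at x -67, z +9.5 mm from the seat.
- channel_center (a point): Centre of the U channel, a bystander: longer and narrower than the saddle bracket, 90 mm long (its x), 32 mm wide, 26 mm high, open side up.
- angle_center (a point): Centre of the box round the angle bracket, a bystander: an L of zinc-plated strip 28 mm wide, 90 mm long (its y), 50 mm high. (Not to be struck either: the fixed grey parts cabinet at the right, some 0.3 m high, beyond x = 0.57 m and y = -0.3 m.)
There are look-alikes about, which are no part of the job. What is shaped like the saddle_bracket but orange or yellow is not meant.

How it is judged (in metres and radians):
On the way:
1. the saddle bracket sits upside down on the rail, against the shoulder, let go, while the leaf is still open (x of saddle_center in the frame of jig_seat between -0.006 and 0.003 m and y of saddle_center in the frame of jig_seat between -0.004 and 0.004 m and z of saddle_center in the frame of jig_seat between -0.0175 and -0.0115 m and angle between saddle_center's own z axis and vertical above 3.05 rad and angle between the x axis of saddle_center and the x axis of jig_seat, either way round below 0.1 rad and contact force between the fingers and saddle_bracket below 0.2 N and value of joint leaf above 0.8 rad), for 0.2 s.
At the end, for the whole second after the job is handed in: The bracket rests upside down on the rail, not held: level within 5 and in line within 6 degrees, centred within 4 mm, its height within 3 mm of seated, its end under 6 mm from the shoulder block. The leaf is shut (within 0.05 rad). All is at rest; channel and angle within 20 mm of their starts (x of saddle_center in the frame of jig_seat between -0.006 and 0.003 m and y of saddle_center in the frame of jig_seat between -0.004 and 0.004 m and z of saddle_center in the frame of jig_seat between -0.0175 and -0.0115 m and angle between saddle_center's own z axis and vertical above 3.05 rad and angle between the x axis of saddle_center and the x axis of jig_seat, either way round below 0.1 rad and contact force between the fingers and saddle_bracket below 0.2 N and value of joint leaf below 0.05 rad and velocity of joint leaf between -0.05 and 0.05 rad/s and linear speed of saddle_bracket below 0.01 m/s); the robot touches nothing.
It fails at once if the U channel or the angle bracket is moved more than 20 mm (distance of any of channel_center, angle_center from where it was at the start of the episode above 0.02 m).
It also fails if it takes over 72 s, if anything falls off the work surface, if the arm or the gripper's body presses on something with over 40 N, if the wrist force passes 120 N, or if a joint passes its speed limit or range.

ROBOT

A 6-joint arm with a two-finger parallel gripper is mounted at the origin on a cart in front of the work surface, level with it; the furniture and walls round the work are solid. World frame = base frame: x ahead of the robot, y to its left, z up, the work surface at z = 0. Lengths are in m, angles in degrees, forces in N, time in s.
With the tool pointing down it reaches from about 0.25 to 0.775 m from the base axis. Payload 8.9 kg.
Tool frame: the origin (TCP) lies midway between the tips of the shut fingers; the grasp point (between the pads) lies 19 mm behind it; z points along the fingers, y is the direction in which the jaws open and shut (so a half turn about z gives the same grasp; the last joint's range is limited). The gripper opens to 85 mm and grips with 20 to 120 N. Pads are 22 mm wide; open, the fingers measure 114 mm over their backs; the gripper's body (76 mm by 85 mm) begins 54 mm behind the grasp point. The pads swing forward as they close: fully open they stand 13 mm farther back than shut.
Start: joints at [68.05, 16.656, -8.789, 64.555, 0, 82.019], TCP at [0.127, 0.509, 0.231] pointing down, gripper open.
Joint ranges: [-144.48, 144.48], [-52.06, 99.96], [-74.48, 78.29], [-112.23, 115.85], [-86.99, 84.42], [-180, 180]. Speed limits (degrees/s): [127.2, 127.2, 159.86, 180, 180, 180].

INTERFACE

Orientations are given as [roll, pitch, yaw] about the fixed x, y, z axes, in that order (R = Rz(yaw) Ry(pitch) Rx(roll)).
In Python, from workcell import get_obs, get_image, get_calibration, sign_off gives the robot as it stands.
- The arm moves only by the tool arm_command, never from a script. Its argument "rows" is a list of rows, each an object with "linear": the shift along the tool's x, y, z in mm, a list of three; "dr": the turn, a rotation vector about the tool's x, y, z in rad, a list of three; "gripper": the finger opening in mm, from 0 to 85.4. In form: [{"linear": [x, y, z], "dr": [wx, wy, wz], "gripper": gripper}, ...]. A call has 1 to 12 rows; each row shifts and turns the commanded pose from where the row before left it, along the tool's axes as they then stand; what a row does not reach is not made up. A row lasts 1/12 s, in which the tool goes at most 41.7 mm and 7.16 degrees, less where a joint would pass 70% of its speed; a pose out of reach is approached as far as the arm can. A call is refused whole if a number of a shift passes 41.7 or a number of a turn 0.125, either way. A call with a gripper value outside its range is refused whole. The fingers move at their own pace and stop on an object; the grip force is fixed at half the most. Time passes only in rows, so rows that do not move let the fingers close. It gives the time, the measured TCP pose, the force and the opening at its end, in the units of the state.
- get_obs(): the state, without advancing time (a new reading comes with each control period).
- get_image(name): name is "scene" or "top" or "wrist"; returns the picture (420x560x3 uint8, red, green, blue); there is no depth.
- get_calibration(name): a dict with "vertical_fov" (degrees; the focal length in pixels is half the picture's height over the tangent of half this angle, whatever the lens; pixels are square), "cx", "cy" (the principal point, pixels), "xyz" and "rotation" of the camera in the world; the wrist camera has in their place "T_tool_cam" (4x4, takes a point from camera to tool coordinates, whose origin is the TCP and whose axes are the flange's). Camera axes: x right, y down, z forward; pixel columns grow to the right and rows downward; lengths in m; the calibration is good to about 2 mm. A picture is of the moment at which its call begins: read the wrist's pose just before it. get_calibration takes no time and is no camera call.
- sign_off(): hands the job in, once; it reports no verdict.
The state is a dict: "t": time; "q": joint angles; "qd": joint speeds; "effort": joint torques, N m; "position": TCP position; "tool_rot": TCP orientation; "wrist_force": force on the tool from outside, world axes, zero at the start; "torque": the same for the moment, N m; "grip_width": finger opening in m.
Only numpy, scipy, OpenCV 4.12 (cv2) and the standard library are available. Lean on these libraries where they do the work, as an engineer would, in place of code of your own. Each camera call takes 0.05 s, during which the arm holds its last target.

## Working session

There is one attempt and no reset: what is moved stays moved. The work goes in short steps, Python scripts to look and compute and a tool call to move; the robot and the scene stay as the last step left them, time stands still between calls to the robot, and variables do not carry over. Pictures are saved under pics/ and viewed, and the job is handed in when it is done.

Besides the shell and the picture viewer there is one more tool, called after "Call:" as name(argument=value, ...) on one line, values as JSON. arm_command: Moves the arm, as the interface text tells. Its arguments: {"type":"object","properties":{"rows":{"type":"array","items":{"type":"object","properties":{"linear":{"type":"array","items":{"type":"number"}},"dr":{"type":"array","items":{"type":"number"}},"gripper":{"type":"number"}}}}},"required":["rows"]}

```bash
ls; mkdir -p pics
python3 - <<'E'
from workcell import *
import cv2
print(get_obs())
for n in ["scene","top","wrist"]:
    print(n,get_calibration(n))
    im=get_image(n); cv2.imwrite(f"pics/{n}0.png",cv2.cvtColor(im,cv2.COLOR_RGB2BGR))
E
```

```text
pics
{'t': 0.0, 'q': array([ 6.80492666e+01,  1.66891343e+01, -8.82956798e+00,  6.45537810e+01,
        9.69781445e-04,  8.20187453e+01]), 'qd': array([-0.02373393,  0.04513334,  0.00634056,  0.00512311,  0.15627153,
       -0.03843208]), 'effort': array([-3.23257345e-04, -5.37147832e+01,  3.31369686e+01,  1.60065817e-02,
       -2.20055613e-04,  1.08651724e-05]), 'position': array([0.12657107, 0.50908554, 0.2307402 ]), 'tool_rot': array([-1.79928353e+02, -1.10246345e-02,  1.66030514e+02]), 'wrist_force': array([ 0.06157281,  0.48953366, -0.1303618 ]), 'torque': array([-0.00298578, -0.01678172,  0.03601738]), 'grip_width': 0.08532710089590094}
scene {'vertical_fov': 47.974758561233756, 'cx': 282.27944815948973, 'cy': 204.15217983545625, 'xyz': array([ 0.07415743, -0.59104776,  0.75131809]), 'rotation': array([-132.62853998,    0.30951753,  -31.77055497])}
top {'vertical_fov': 55.47878557960545, 'cx': 282.81813024568004, 'cy': 214.60461699158884, 'xyz': array([0.35227528, 0.00718903, 0.93513312]), 'rotation': array([-174.87969528,    1.20462269,  -89.14251234])}
wrist {'vertical_fov': 65.69499827664993, 'cx': 276.60321359334193, 'cy': 210.24599438612, 'T_tool_cam': array([[ 1.00988696e-03, -9.66434466e-01, -2.56911274e-01,
         6.46790712e-02],
       [ 9.99999275e-01,  1.14461089e-03, -3.74857746e-04,
         1.96687415e-04],
       [ 6.56338887e-04, -2.56910709e-01,  9.66434921e-01,
        -1.42536955e-01],
       [ 0.00000000e+00,  0.00000000e+00,  0.00000000e+00,
         1.00000000e+00]])}
```

View pics/scene0.png

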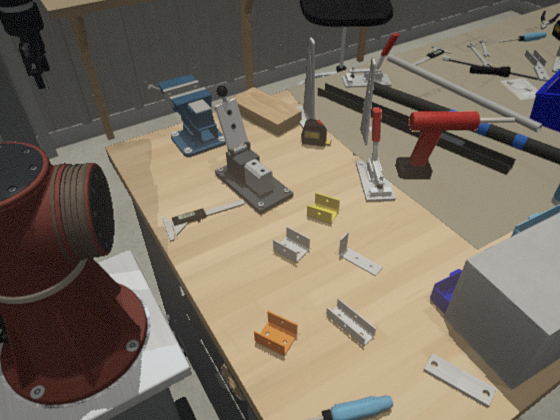

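View pics/top0.png

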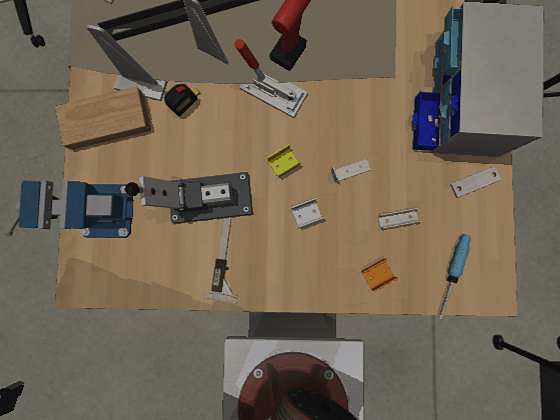

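View pics/wrist0.png

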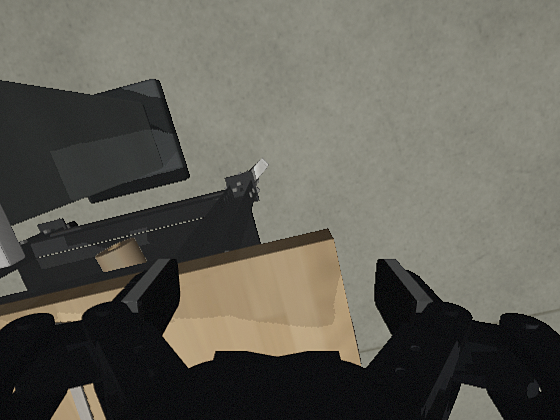

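Top view: bare bracket near (307,213), jig around (210,197) with its hinge to the left, channel at (399,219), angle at (350,170). Now zooming in to measure.

```bash
cat > h.py <<'E'
import numpy as np, cv2
from scipy.spatial.transform import Rotation as R
from workcell import *
def cam(n,obs=None):
    c=get_calibration(n); f=210/np.tan(np.radians(c["vertical_fov"]/2))
    if n=="wrist":
        T=np.array(c["T_tool_cam"]); Rt=R.from_euler('xyz',obs["tool_rot"],degrees=True).as_matrix()
        return f,c["cx"],c["cy"],Rt@T[:3,3]+obs["position"],Rt@T[:3,:3]
    return f,c["cx"],c["cy"],np.array(c["xyz"]),R.from_euler('xyz',c["rotation"],degrees=True).as_matrix()
def ray(C,uv):
    f,cx,cy,p,M=C; d=M@np.array([(uv[0]-cx)/f,(uv[1]-cy)/f,1]); return p,d/np.linalg.norm(d)
def onz(C,uv,z):
    p,d=ray(C,uv); return p+d*(z-p[2])/d[2]
def proj(C,X):
    f,cx,cy,p,M=C; q=M.T@(np.asarray(X,float)-p); return np.array([cx+f*q[0]/q[2],cy+f*q[1]/q[2]])
def tri(C1,u1,C2,u2):
    p,d=ray(C1,u1);q,e=ray(C2,u2)
    s=np.linalg.lstsq(np.c_[d,-e],q-p,rcond=None)[0]; a=p+s[0]*d;b=q+s[1]*e
    return (a+b)/2,np.linalg.norm(a-b)
def crop(im,x0,y0,x1,y1,k,name):
    c=cv2.resize(im[y0:y1,x0:x1],None,fx=k,fy=k,interpolation=cv2.INTER_CUBIC); cv2.imwrite(name,c)
E
python3 - <<'E'
from h import *
t=cv2.imread('pics/top0.png'); s=cv2.imread('pics/scene0.png')
crop(t,120,160,260,240,5.5,'pics/tj.png'); crop(t,270,180,340,240,8,'pics/tb.png')
crop(s,190,80,310,220,4.2,'pics/sj.png'); crop(s,260,215,330,275,8,'pics/sb.png')
E
```

```text
(no output)
```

View pics/tj.png

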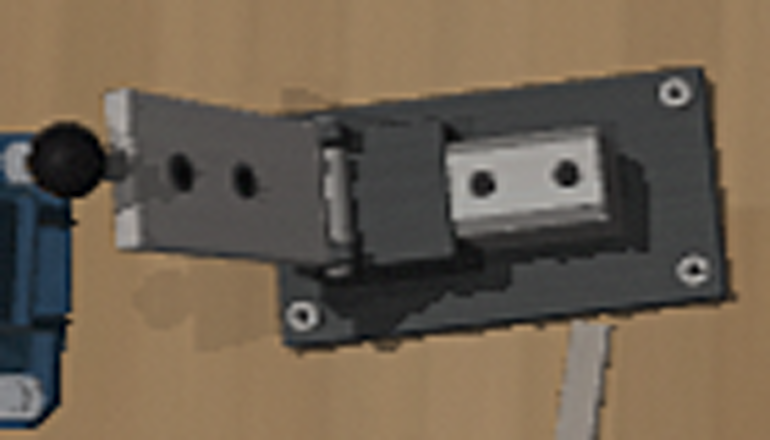

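View pics/tb.png

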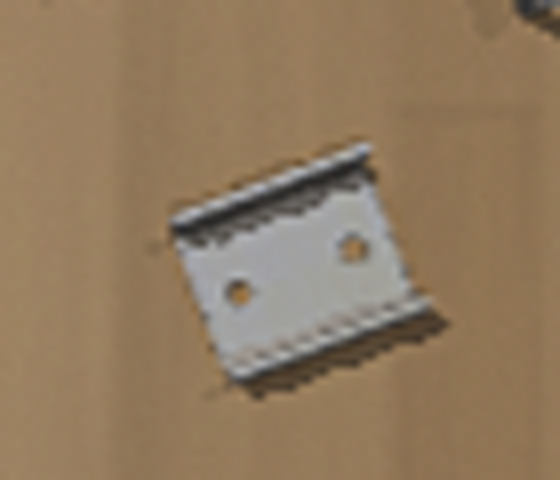

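View pics/sj.png

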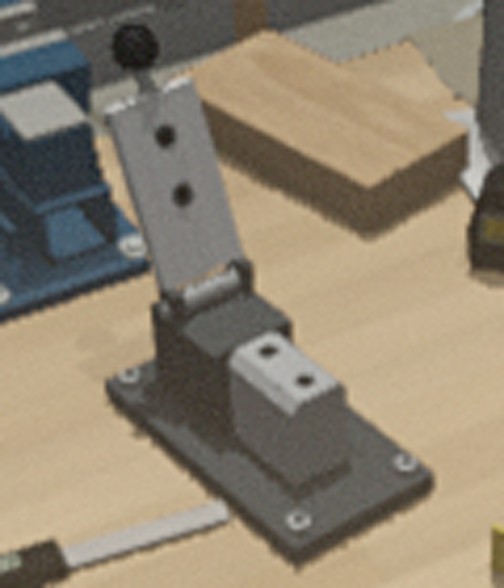

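View pics/sb.png

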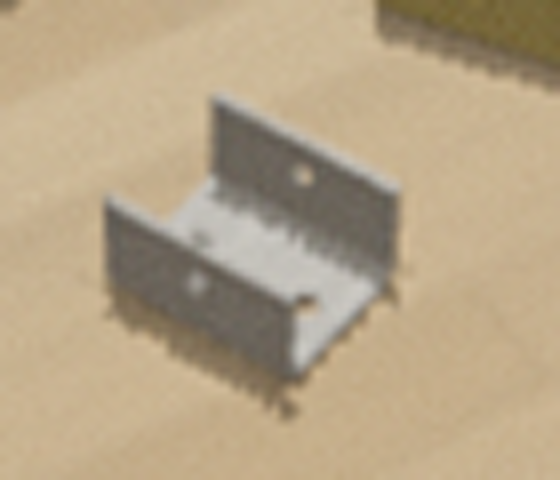

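Run:
```python
from h import *
C=cam('top');S=cam('scene')
def u(c,k,o): return (np.array(c)+.5)/k-.5+np.array(o)
j=lambda c,z: onz(C,u(c,5.5,(120,160)),z)
b=lambda c,z: onz(C,u(c,8,(270,180)),z)
print('plate corners',[j(c,.014).round(4) for c in [(705,67),(730,297),(287,347)]])
h=[j((483,184),.072),j((567,174),.072)]
print('rail holes',h,(h[0]+h[1])/2, np.degrees(np.arctan2(*(h[0]-h[1])[[1,0]])))
sc=[j((675,93),.020),j((694,268),.020),j((303,316),.020)]; print('screws',sc)
d=sc[1]-sc[2]; print('ang',np.degrees(np.arctan2(-d[1],-d[0])),np.linalg.norm(d), np.linalg.norm(sc[0]-sc[1]))
fl=[(172,222),(368,147),(432,303),(238,379)]
P=[b(c,.035) for c in fl]; print('flange tops',np.round(P,4),np.mean(P,0))
d=P[0]-P[1];print(np.linalg.norm(d),np.degrees(np.arctan2(d[1],d[0])),np.linalg.norm(P[1]-P[2]))
g=[b((238,292),.003),b((353,249),.003)];d=g[0]-g[1];print('base holes',(g[0]+g[1])/2,np.degrees(np.arctan2(d[1],d[0])),np.linalg.norm(d))
sj=lambda c:u(c,4.2,(190,80)); sb=lambda c:u(c,8,(260,215))
tj=lambda c:u(c,5.5,(120,160))
sh=[onz(S,sj((268,351)),.072),onz(S,sj((304,381)),.072)];print('scene railholes',sh,(sh[0]+sh[1])/2)
print('tri rail holes',tri(C,tj((483,184)),S,sj((268,351))),tri(C,tj((567,174)),S,sj((304,381))))
print('knob',tri(C,tj((66,160)),S,sj((135,47))))
ss=[onz(S,sj(c),.020) for c in [(405,462),(298,521),(130,375)]];print('scene screws',np.round(ss,4))
print('scene flange',np.round([onz(S,sb(c),.035) for c in [(217,95),(397,190),(298,300),(107,200)]],4))
```

```text
plate corners [array([0.5342, 0.1114, 0.014 ]), array([0.436 , 0.0986, 0.014 ]), array([0.4123, 0.2858, 0.014 ])]
rail holes [array([0.47458954, 0.19236867, 0.072     ]), array([0.47900441, 0.158924  , 0.072     ])] [0.47679698 0.17564634 0.072     ] 97.51985240373784
screws [array([0.5217506 , 0.12321607, 0.02      ]), array([0.4474503 , 0.11343176, 0.02      ]), array([0.42505483, 0.2777648 , 0.02      ])]
ang 97.76051590345956 0.16585204987171204 0.07494176522763826
flange tops [[ 0.4495  0.0089  0.035 ]
 [ 0.4716 -0.0464  0.035 ]
 [ 0.4274 -0.0648  0.035 ]
 [ 0.4052 -0.0103  0.035 ]] [ 0.43843344 -0.02814374  0.035     ]
0.05952467316402798 111.78207398797079 0.047810285911311666
base holes [ 0.43913264 -0.02739007  0.003     ] 111.32342661289948 0.035966663889698665
scene railholes [array([0.47701152, 0.19506404, 0.072     ]), array([0.4806357 , 0.16106491, 0.072     ])] [0.47882361 0.17806448 0.072     ]
tri rail holes (array([0.47458411, 0.1914444 , 0.07530017]), np.float64(0.0010199504631161636)) (array([0.47887493, 0.15836613, 0.07452768]), np.float64(0.0005330918235463865))
knob (array([0.46109592, 0.30113657, 0.21594333]), np.float64(0.0011042156887720077))
scene screws [[0.5234 0.1249 0.02  ]
 [0.4479 0.1143 0.02  ]
 [0.4271 0.2786 0.02  ]]
scene flange [[ 0.4516  0.008   0.035 ]
 [ 0.4728 -0.0462  0.035 ]
 [ 0.4303 -0.0644  0.035 ]
 [ 0.4072 -0.0092  0.035 ]]
```

Measurements agree across views to about 2 mm: the seat is near (0.477, 0.176) with its x axis at 97.6°, and the bracket is at (0.439, -0.028) with its long axis at 111.5°. Next is a move planner, then a wrist view of the jig.

```bash
cat > plan.py <<'E'
from h import *
def target(g,theta,yaw,off=0.019):
    """grasp point g, theta: lean of body toward dir yaw (deg). returns R,pos(TCP)"""
    Rt=(R.from_euler('xyz',[180,0,yaw],degrees=True)*R.from_euler('y',-theta*SGN,degrees=True))
    return Rt, np.asarray(g)+Rt.apply([0,0,off])
SGN=1
def cur(o=None):
    o=o or get_obs(); return R.from_euler('xyz',o["tool_rot"],degrees=True),o["position"]
def rows(tgt,n=None,frm=None,vmax=32,wmax=.115):
    R0,p0=frm or cur(); R1,p1=tgt
    w=(R0.inv()*R1).as_rotvec(); p=R0.inv().apply(p1-p0)*1000
    if n is None: n=int(np.ceil(max(np.linalg.norm(p)/vmax,np.linalg.norm(w)/wmax)))
    A=sum(R.from_rotvec(w/n*k).as_matrix() for k in range(n)); v=np.linalg.solve(A,p)
    print('rows',n,'lin',v.round(1),'dr',(w/n).round(4))
    return n,v,w/n
E
python3 - <<'E'
from plan import *
Rt,p=target([0,0,0],45,111.5); print(Rt.as_matrix().round(2))
rows(target([.46,.08,.27],0,111.5,0))
E
```

```text
[[-0.26  0.93  0.26]
 [ 0.66  0.37 -0.66]
 [-0.71  0.   -0.71]]
rows 18 lin [-30.6  -6.8  -2.2] dr [-0.0001  0.      0.0529]
```

Call:
arm_command(rows=[{"linear": [-30.6,-6.8,-2.2],"dr": [0,0,0.053],"gripper": 85},{"linear": [-30.6,-6.8,-2.2],"dr": [0,0,0.053],"gripper": 85},{"linear": [-30.6,-6.8,-2.2],"dr": [0,0,0.053],"gripper": 85},{"linear": [-30.6,-6.8,-2.2],"dr": [0,0,0.053],"gripper": 85},{"linear": [-30.6,-6.8,-2.2],"dr": [0,0,0.053],"gripper": 85},{"linear": [-30.6,-6.8,-2.2],"dr": [0,0,0.053],"gripper": 85},{"linear": [-30.6,-6.8,-2.2],"dr": [0,0,0.053],"gripper": 85},{"linear": [-30.6,-6.8,-2.2],"dr": [0,0,0.053],"gripper": 85},{"linear": [-30.6,-6.8,-2.2],"dr": [0,0,0.053],"gripper": 85},{"linear": [-30.6,-6.8,-2.2],"dr": [0,0,0.053],"gripper": 85},{"linear": [-30.6,-6.8,-2.2],"dr": [0,0,0.053],"gripper": 85},{"linear": [-30.6,-6.8,-2.2],"dr": [0,0,0.053],"gripper": 85}])

```text
t: 1.15
position: [0.3971, 0.2549, 0.2577]
tool_rot: [-180.0, -0.0, 129.4]
wrist_force: [0.5, -0.3, 0.8]
grip_width: 0.0849
```

Call:
arm_command(rows=[{"linear": [-30.6,-6.8,-2.2],"dr": [0,0,0.053],"gripper": 85},{"linear": [-30.6,-6.8,-2.2],"dr": [0,0,0.053],"gripper": 85},{"linear": [-30.6,-6.8,-2.2],"dr": [0,0,0.053],"gripper": 85},{"linear": [-30.6,-6.8,-2.2],"dr": [0,0,0.053],"gripper": 85},{"linear": [-30.6,-6.8,-2.2],"dr": [0,0,0.053],"gripper": 85},{"linear": [-30.6,-6.8,-2.2],"dr": [0,0,0.053],"gripper": 85},{"linear": [0,0,0],"dr": [0,0,0],"gripper": 85},{"linear": [0,0,0],"dr": [0,0,0],"gripper": 85}])

```text
t: 1.82
position: [0.459, 0.0784, 0.2708]
tool_rot: [-180.0, -0.0, 111.2]
wrist_force: [0.5, -0.0, -0.4]
grip_width: 0.0851
```

Run:
```python
from plan import *
o=get_obs(); print(o['t'],o['position'],o['tool_rot'],o['q'].round(1))
im=get_image('wrist'); cv2.imwrite('pics/w1.png',cv2.cvtColor(im,cv2.COLOR_RGB2BGR))
C=cam('wrist',o)
for X in [(.477,.1765,.072),(.439,-.0275,.003),(.534,.1114,.014),(.436,.0986,.014)]: print(X,proj(C,X).round(1))
import pickle; pickle.dump((o,),open('w1.pkl','wb'))
```

```text
1.8167 [0.45897326 0.07841034 0.2707788 ] [-1.79985934e+02 -1.18063330e-02  1.11206856e+02] [  0.7   9.  -12.7  68.3   0.   69.5]
(0.477, 0.1765, 0.072) [329.  102.9]
(0.439, -0.0275, 0.003) [234.2 244.1]
(0.534, 0.1114, 0.014) [343. 175.]
(0.436, 0.0986, 0.014) [265.1 155.7]
```

View pics/w1.png

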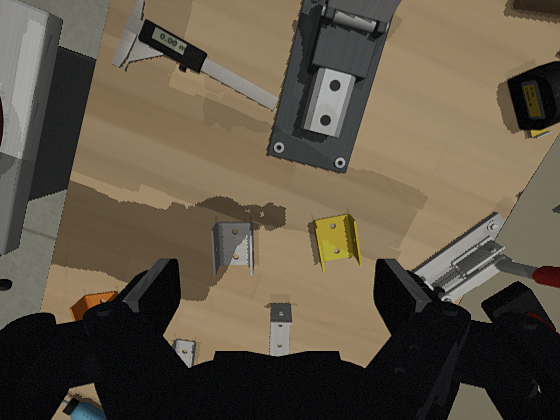

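Wrist view: the rail holes are at about (335,86) and (326,121), the bracket at (235,245) in clear view, and the yellow look-alike at (338,240).

Run:
```python
from h import *
t=cv2.imread('pics/w1.png'); crop(t,255,50,395,180,5.5,'pics/w1j.png'); crop(t,200,205,270,285,7,'pics/w1b.png')
```

```text
(no output)
```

View pics/w1j.png

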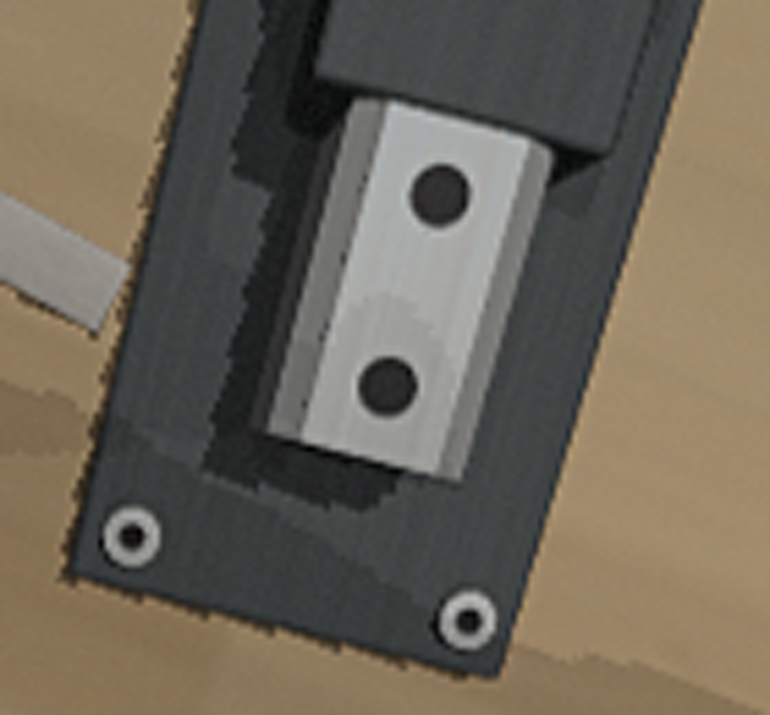

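View pics/w1b.png

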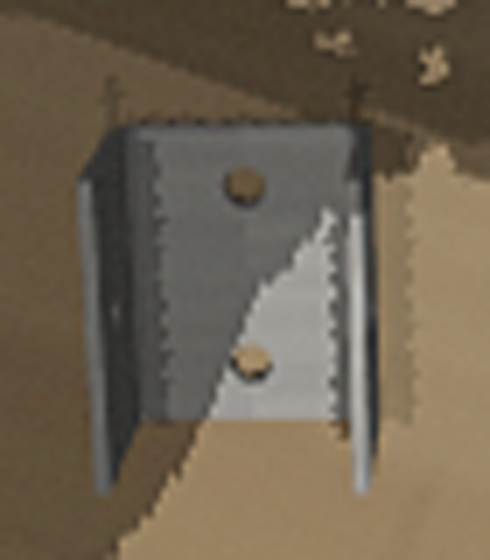

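Run:
```python
from plan import *
import pickle
o,=pickle.load(open('w1.pkl','rb')); C=cam('wrist',o)
j=lambda c,z: onz(C,(np.array(c)+.5)/5.5-.5+[255,50],z)
b=lambda c,z: onz(C,(np.array(c)+.5)/7-.5+[200,205],z)
h=[j((440,195),.072),j((388,386),.072)];d=h[0]-h[1]
print('rail holes mid',(h[0]+h[1])/2,np.linalg.norm(d),np.degrees(np.arctan2(d[1],d[0])))
q=[j(c,.072) for c in [(386,103),(530,138),(440,474),(302,440)]]
m=(q[0]+q[3])/2-(q[1]+q[2])/2
print('flat',np.round(q,4),np.mean(q,0), np.linalg.norm(m),[np.degrees(np.arctan2(*(q[a]-q[c])[[1,0]])) for a,c in((0,3),(1,2))], np.linalg.norm(q[0]-q[3]))
s=[j((132,537),.02),j((468,621),.02)];d=s[0]-s[1];print('screws mid',(s[0]+s[1])/2,np.linalg.norm(d),np.degrees(np.arctan2(d[1],d[0]))-90)
g=[b((244,186),.003),b((252,362),.003)];d=g[0]-g[1];print('bracket',(g[0]+g[1])/2,np.linalg.norm(d),np.degrees(np.arctan2(d[1],d[0])))
f=[b(c,.035) for c in [(84,180),(361,180),(362,490),(102,490)]];print(np.mean(f,0),np.linalg.norm(f[0]-f[3]),np.linalg.norm(f[2]-f[3]))
```

```text
rail holes mid [0.47761796 0.17699562 0.072     ] 0.03391365539824766 97.54908608281627
flat [[0.4603 0.2043 0.072 ]
 [0.4864 0.2083 0.072 ]
 [0.4951 0.1492 0.072 ]
 [0.4688 0.1456 0.072 ]] [0.47768167 0.17684994 0.072     ] 0.02649174105614638 [np.float64(98.27572252742073), np.float64(98.38797360500266)] 0.059372816400024016
screws mid [0.48503491 0.11931637 0.02      ] 0.0757725525377031 -262.5460641104031
bracket [ 0.43992107 -0.02682916  0.003     ] 0.03593310507461813 111.82332659184948
[ 0.44013691 -0.02649929  0.035     ] 0.05924168909659377 0.04722550916481737
```

Run:
```python
from plan import *
g=np.array([.4395,-.027,.029]); Rt,_=target(g,45,111.6); tz=Rt.apply([0,0,1])
rows(target(g-.08*tz,45,111.6),n=11); 
C=cam('top'); print(onz(C,(284,162),.03))
```

```text
rows 11 lin [ 2.2 -5.2 18.9] dr [-0.0002 -0.0714 -0.0004]
[0.55477492 0.02653179 0.03      ]
```

Call:
arm_command(rows=[{"linear": [2.2,-5.2,18.9],"dr": [0,-0.0714,0],"gripper": 76},{"linear": [2.2,-5.2,18.9],"dr": [0,-0.0714,0],"gripper": 76},{"linear": [2.2,-5.2,18.9],"dr": [0,-0.0714,0],"gripper": 76},{"linear": [2.2,-5.2,18.9],"dr": [0,-0.0714,0],"gripper": 76},{"linear": [2.2,-5.2,18.9],"dr": [0,-0.0714,0],"gripper": 76},{"linear": [2.2,-5.2,18.9],"dr": [0,-0.0714,0],"gripper": 76},{"linear": [2.2,-5.2,18.9],"dr": [0,-0.0714,0],"gripper": 76},{"linear": [2.2,-5.2,18.9],"dr": [0,-0.0714,0],"gripper": 76},{"linear": [2.2,-5.2,18.9],"dr": [0,-0.0714,0],"gripper": 76},{"linear": [2.2,-5.2,18.9],"dr": [0,-0.0714,0],"gripper": 76},{"linear": [2.2,-5.2,18.9],"dr": [0,-0.0714,0],"gripper": 76},{"linear": [0,0,0],"dr": [0,0,0],"gripper": 76}])

```text
t: 2.87
position: [0.4198, 0.0133, 0.0694]
tool_rot: [-179.3, 45.1, 112.0]
wrist_force: [-0.9, -0.0, -0.3]
grip_width: 0.0761
```

```bash
cat > pg.py <<'E'
from plan import *
g=np.array([.4395,-.027,.029]); o=get_obs(); print(o['t'],o['q'].round(1),o['position'],o['tool_rot'])
rows(target(g,45,111.6),n=6)
im=get_image('wrist'); cv2.imwrite('pics/w2.png',cv2.cvtColor(im,cv2.COLOR_RGB2BGR))
im=get_image('scene'); cv2.imwrite('pics/s2.png',cv2.cvtColor(im,cv2.COLOR_RGB2BGR)[80:360,120:480])
E
python3 pg.py
```

```text
2.8667 [ 23.7  25.2 -44.8  22.6 -45.1  93. ] [0.41976088 0.01326434 0.06944334] [-179.33860307   45.13063304  112.04010592]
rows 6 lin [-0.5  0.6 13.2] dr [-0.001   0.0004  0.0009]
```

View pics/w2.png

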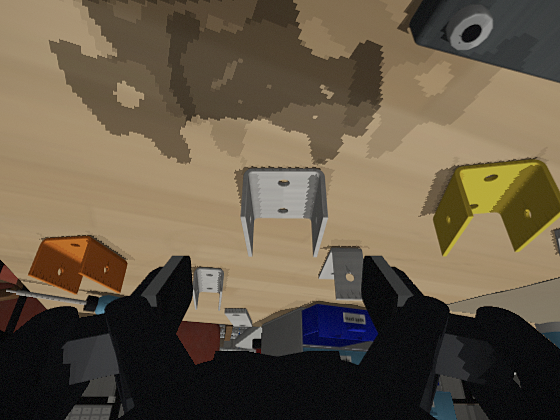

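View pics/s2.png

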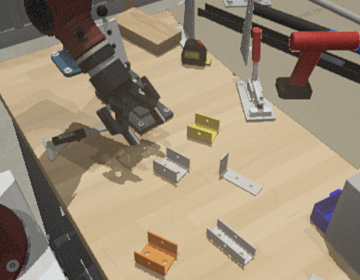

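The wrist view shows the bracket centred between the fingers at about (284,205), so I'm moving in.

Call:
arm_command(rows=[{"linear": [-0.4,0.6,13.2],"dr": [0,0,0.001],"gripper": 76},{"linear": [-0.4,0.6,13.2],"dr": [0,0,0.001],"gripper": 76},{"linear": [-0.4,0.6,13.2],"dr": [0,0,0.001],"gripper": 76},{"linear": [-0.4,0.6,13.2],"dr": [0,0,0.001],"gripper": 76},{"linear": [-0.4,0.6,13.2],"dr": [0,0,0.001],"gripper": 76},{"linear": [-0.4,0.6,13.2],"dr": [0,0,0.001],"gripper": 76},{"linear": [0,0,0],"dr": [0,0,0],"gripper": 76}])

```text
t: 3.55
position: [0.4493, -0.0391, 0.019]
tool_rot: [179.4, 44.9, 110.7]
wrist_force: [-0.6, -0.6, -0.1]
grip_width: 0.076
```

```bash
sed -i 's/w2/w3/;s/s2/s3/' pg.py; python3 pg.py
```

```text
3.55 [ 15.   30.6 -49.5   3.5 -44.5  81.5] [ 0.44925292 -0.03913125  0.01904361] [179.4424746   44.90147923 110.68904065]
rows 6 lin [ 0.6 -0.8  0.2] dr [-0.0003 -0.0003 -0.0019]
```

View pics/w3.png

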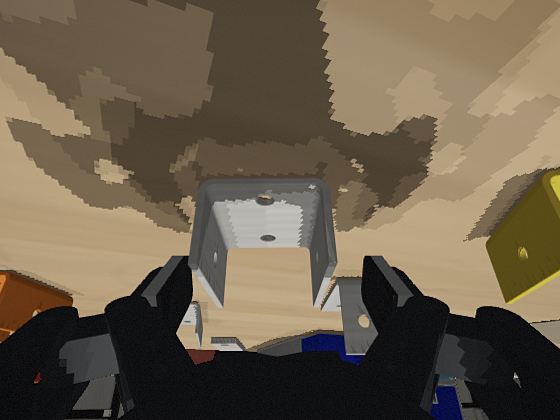

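Offset of about 4 mm across the jaws (bracket at 265, finger midpoint at 278). I'm correcting it and letting the arm settle.

Call:
arm_command(rows=[{"linear": [1.8,-2.4,0.5],"dr": [0,0,-0.005],"gripper": 76},{"linear": [1.8,-2.4,0.5],"dr": [0,0,-0.005],"gripper": 76},{"linear": [0,0,0],"dr": [0,0,0],"gripper": 76},{"linear": [0,0,0],"dr": [0,0,0],"gripper": 76},{"linear": [0,0,0],"dr": [0,0,0],"gripper": 76}])

```text
t: 4.07
position: [0.4426, -0.0387, 0.0154]
tool_rot: [-179.8, 45.0, 111.7]
wrist_force: [0.4, -0.0, 0.2]
grip_width: 0.0758
```

```bash
sed -i 's/w3/w4/;s/s3/s4/' pg.py; python3 pg.py
```

```text
4.0667 [ 15.4  30.9 -50.3   2.8 -44.7  81.3] [ 0.44259843 -0.03867073  0.01536613] [-179.7853238    44.99399365  111.71509681]
rows 6 lin [-0.2  0.2  0.1] dr [-0.0004 -0.      0.0002]
```

View pics/w4.png

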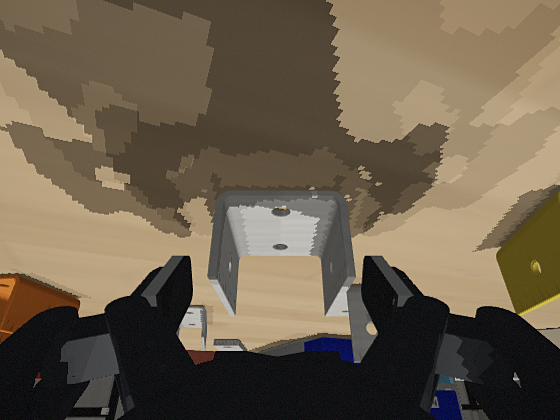

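Centred now (bracket at about 281, fingers at 278). Closing.

Call:
arm_command(rows=[{"linear": [0,0,0],"dr": [0,0,0],"gripper": 40},{"linear": [0,0,0],"dr": [0,0,0],"gripper": 40},{"linear": [0,0,0],"dr": [0,0,0],"gripper": 40},{"linear": [0,0,0],"dr": [0,0,0],"gripper": 40},{"linear": [0,0,0],"dr": [0,0,0],"gripper": 40},{"linear": [0,0,0],"dr": [0,0,0],"gripper": 40}])

```text
t: 4.67
position: [0.4426, -0.039, 0.0154]
tool_rot: [-179.8, 45.0, 111.7]
wrist_force: [-1.0, 2.1, 4.7]
grip_width: 0.0489
```

```bash
cat > p5.py <<'E'
from plan import *
o=get_obs(); print(o['t'],o['position'],o['tool_rot'],o['wrist_force'],o['grip_width'])
Rc,pc=cur(o); g0=pc-Rc.apply([0,0,.019]); print('grasp pt',g0)
# lift 60 then rotate about grasp pt
rows((Rc,pc+[0,0,.06]),n=4)
rows(target([.4395,-.027,.09],-45,111.6),n=18,frm=(Rc,pc+[0,0,.06]))
E
python3 p5.py
```

```text
4.6667 [ 0.44264941 -0.03901043  0.01542993] [-179.7877773    45.02291383  111.6858754 ] [-0.96418153  2.14324351  4.74594909] 0.04888214821318294
grasp pt [ 0.43774837 -0.02649537  0.02885949]
rows 4 lin [-10.6  -0.  -10.6] dr [0. 0. 0.]
rows 18 lin [ 1.6  0.1 -0.1] dr [-0.0002  0.0873 -0.0001]
```

Grip holds (49 mm). Next: lift, tilt, and stand it at about (.405,-.01), clear of the angle bracket.

Run:
```python
from plan import *
Rc,pc=cur(); 
rows(target([.405,-.01,.09],-45,111.6),n=18,frm=(Rc,pc+[0,0,.06]))
C=cam('top'); print(onz(C,(334,175),.05),onz(C,(399,219),.02))
```

```text
rows 18 lin [ 3.3 -1.4 -0.2] dr [-0.0002  0.0873 -0.0001]
[ 0.52186933 -0.0863334   0.05      ] [ 0.42738741 -0.23801794  0.02      ]
```

Call:
arm_command(rows=[{"linear": [-10.6,0,-10.6],"dr": [0,0,0],"gripper": 40},{"linear": [-10.6,0,-10.6],"dr": [0,0,0],"gripper": 40},{"linear": [-10.6,0,-10.6],"dr": [0,0,0],"gripper": 40},{"linear": [-10.6,0,-10.6],"dr": [0,0,0],"gripper": 40}])

```text
t: 5.0
position: [0.4423, -0.039, 0.0756]
tool_rot: [-179.7, 45.0, 111.7]
wrist_force: [-0.5, -0.3, -0.2]
grip_width: 0.0491
```

Call:
arm_command(rows=[{"linear": [3.3,-1.4,-0.2],"dr": [0,0.0873,0],"gripper": 40},{"linear": [3.3,-1.4,-0.2],"dr": [0,0.0873,0],"gripper": 40},{"linear": [3.3,-1.4,-0.2],"dr": [0,0.0873,0],"gripper": 40},{"linear": [3.3,-1.4,-0.2],"dr": [0,0.0873,0],"gripper": 40},{"linear": [3.3,-1.4,-0.2],"dr": [0,0.0873,0],"gripper": 40},{"linear": [3.3,-1.4,-0.2],"dr": [0,0.0873,0],"gripper": 40},{"linear": [3.3,-1.4,-0.2],"dr": [0,0.0873,0],"gripper": 40},{"linear": [3.3,-1.4,-0.2],"dr": [0,0.0873,0],"gripper": 40},{"linear": [3.3,-1.4,-0.2],"dr": [0,0.0873,0],"gripper": 40},{"linear": [3.3,-1.4,-0.2],"dr": [0,0.0873,0],"gripper": 40},{"linear": [3.3,-1.4,-0.2],"dr": [0,0.0873,0],"gripper": 40},{"linear": [3.3,-1.4,-0.2],"dr": [0,0.0873,0],"gripper": 40}])

```text
t: 6.0
position: [0.4137, -0.011, 0.0665]
tool_rot: [-179.9, -15.2, 111.5]
wrist_force: [0.6, 0.5, -0.4]
grip_width: 0.0488
```

Call:
arm_command(rows=[{"linear": [3.3,-1.4,-0.2],"dr": [0,0.0873,0],"gripper": 40},{"linear": [3.3,-1.4,-0.2],"dr": [0,0.0873,0],"gripper": 40},{"linear": [3.3,-1.4,-0.2],"dr": [0,0.0873,0],"gripper": 40},{"linear": [3.3,-1.4,-0.2],"dr": [0,0.0873,0],"gripper": 40},{"linear": [3.3,-1.4,-0.2],"dr": [0,0.0873,0],"gripper": 40},{"linear": [3.3,-1.4,-0.2],"dr": [0,0.0873,0],"gripper": 40},{"linear": [0,0,0],"dr": [0,0,0],"gripper": 40},{"linear": [0,0,0],"dr": [0,0,0],"gripper": 40}])

```text
t: 6.67
position: [0.3994, 0.0012, 0.075]
tool_rot: [-179.6, -45.0, 111.2]
wrist_force: [0.0, 0.3, -0.1]
grip_width: 0.049
```

```bash
cat > p6.py <<'E'
from plan import *
import sys
tag=sys.argv[1]
o=get_obs(); print(o['t'],o['q'].round(1),o['position'],o['tool_rot'],o['wrist_force'].round(1),o['grip_width'])
Rc,pc=cur(o); print('grasp pt',pc-Rc.apply([0,0,.019]),'tool z',Rc.apply([0,0,1]).round(3))
for n in sys.argv[2:]:
    im=cv2.cvtColor(get_image(n),cv2.COLOR_RGB2BGR); cv2.imwrite(f'pics/{n}{tag}.png',im)
E
python3 p6.py 6 wrist scene
python3 -c "
import cv2;a=cv2.imread('pics/scene6.png');cv2.imwrite('pics/scene6c.png',cv2.resize(a[120:320,180:420],None,fx=3,fy=3))"
```

```text
6.6667 [-31.6  40.9 -15.2  72.7  25.   28.2] [0.39937692 0.00121299 0.07496598] [-179.62106011  -45.0400696   111.18212746] [ 0.   0.3 -0.1] 0.04904279653567374
grasp pt [ 0.40435191 -0.0112774   0.08839131] tool z [-0.262  0.657 -0.707]
```

View pics/scene6c.png

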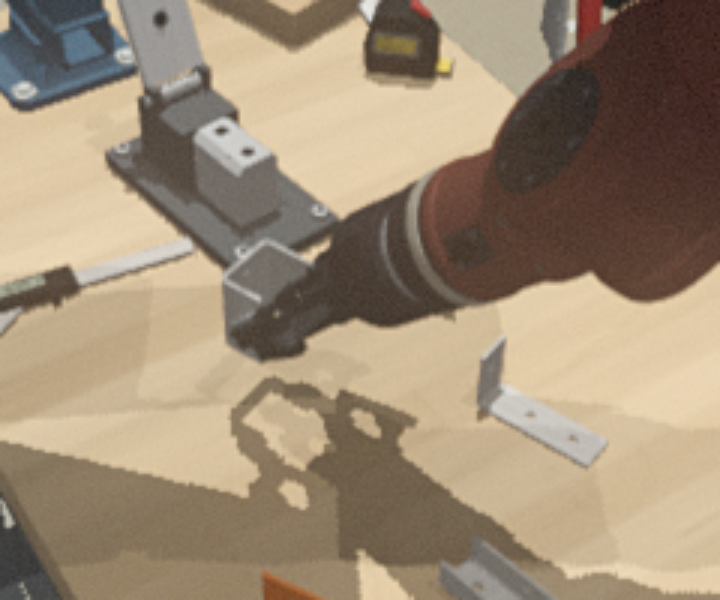

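View pics/wrist6.png

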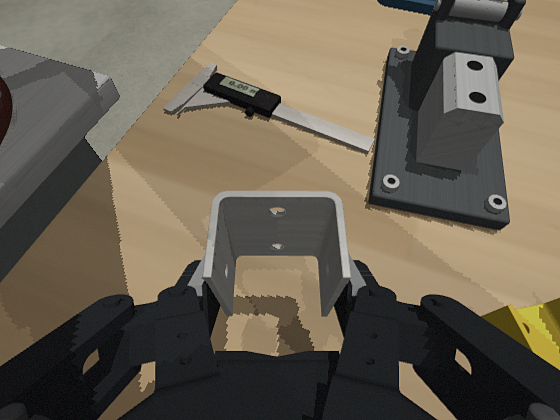

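Bracket is held upright on end, clear of the jig. Lowering.

Call:
arm_command(rows=[{"linear": [-9.4,0,9.4],"dr": [0,0,0],"gripper": 40},{"linear": [-9.4,0,9.4],"dr": [0,0,0],"gripper": 40},{"linear": [-9.4,0,9.4],"dr": [0,0,0],"gripper": 40},{"linear": [-9.4,0,9.4],"dr": [0,0,0],"gripper": 40},{"linear": [0,0,0],"dr": [0,0,0],"gripper": 40},{"linear": [0,0,0],"dr": [0,0,0],"gripper": 40}])

```text
t: 7.27
position: [0.3991, 0.0021, 0.023]
tool_rot: [-179.7, -45.1, 111.4]
wrist_force: [0.1, 0.8, -1.2]
grip_width: 0.0489
```

Call:
arm_command(rows=[{"linear": [-1,0,1],"dr": [0,0,0],"gripper": 40},{"linear": [-1,0,1],"dr": [0,0,0],"gripper": 40},{"linear": [0,0,0],"dr": [0,0,0],"gripper": 40}])

```text
t: 7.52
position: [0.3996, 0.0015, 0.0203]
tool_rot: [-179.8, -45.0, 111.4]
wrist_force: [0.1, 0.6, -0.4]
grip_width: 0.0491
```

Call:
arm_command(rows=[{"linear": [-0.7,0,0.7],"dr": [0,0,0],"gripper": 40},{"linear": [-0.7,0,0.7],"dr": [0,0,0],"gripper": 40},{"linear": [0,0,0],"dr": [0,0,0],"gripper": 40}])

```text
t: 7.77
position: [0.3996, 0.0016, 0.0185]
tool_rot: [-179.8, -45.0, 111.4]
wrist_force: [-0.8, -1.4, 2.6]
grip_width: 0.0489
```

Call:
arm_command(rows=[{"linear": [-0.7,0,0.7],"dr": [0,0,0],"gripper": 40},{"linear": [0,0,0],"dr": [0,0,0],"gripper": 40}])

```text
t: 7.93
position: [0.3996, 0.0015, 0.0184]
tool_rot: [-179.8, -45.1, 111.3]
wrist_force: [-1.5, -5.6, 15.2]
grip_width: 0.0492
```

Contact with the bench. Easing off and opening.

Call:
arm_command(rows=[{"linear": [0.5,0,-0.5],"dr": [0,0,0],"gripper": 40},{"linear": [0,0,0],"dr": [0,0,0],"gripper": 54},{"linear": [0,0,0],"dr": [0,0,0],"gripper": 60},{"linear": [0,0,0],"dr": [0,0,0],"gripper": 76},{"linear": [0,0,0],"dr": [0,0,0],"gripper": 76},{"linear": [0,0,0],"dr": [0,0,0],"gripper": 76},{"linear": [0,0,0],"dr": [0,0,0],"gripper": 76}])

```text
t: 8.52
position: [0.3994, 0.0017, 0.0178]
tool_rot: [-179.8, -45.0, 111.4]
wrist_force: [-0.5, -1.0, 0.0]
grip_width: 0.076
```

```bash
python3 p6.py 7 wrist
python3 - <<'E'
from plan import *
Rc,pc=cur(); tz=Rc.apply([0,0,1])
rows((Rc,pc-.1*tz),n=5)
E
```

```text
8.5167 [-31.5  45.8 -16.4  66.5  25.1  28.1] [0.39936957 0.00169205 0.01784917] [-179.76004886  -45.03904698  111.36922408] [-0.5 -1.   0. ] 0.07595559587790515
grasp pt [ 0.40434237 -0.01079876  0.03127492] tool z [-0.262  0.657 -0.707]
rows 5 lin [  0.  -0. -20.] dr [0. 0. 0.]
```

View pics/wrist7.png

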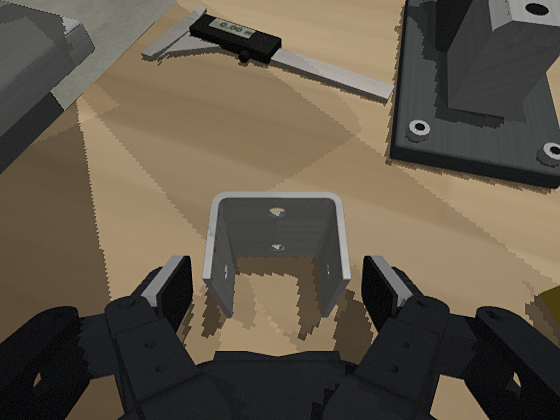

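Bracket stands free at about (.400, .000). Backing off, then swinging over it to the other side.

Call:
arm_command(rows=[{"linear": [0,0,-20],"dr": [0,0,0],"gripper": 76},{"linear": [0,0,-20],"dr": [0,0,0],"gripper": 76},{"linear": [0,0,-20],"dr": [0,0,0],"gripper": 76},{"linear": [0,0,-20],"dr": [0,0,0],"gripper": 76},{"linear": [0,0,-20],"dr": [0,0,0],"gripper": 76},{"linear": [0,0,0],"dr": [0,0,0],"gripper": 76},{"linear": [0,0,0],"dr": [0,0,0],"gripper": 76}])

```text
t: 9.15
position: [0.426, -0.0646, 0.0885]
tool_rot: [-179.8, -45.0, 111.4]
wrist_force: [0.6, 1.1, -0.3]
grip_width: 0.0762
```

```bash
python3 p6.py 8
python3 - <<'E'
from plan import *
y=111.4
A=target([.4,0,.15],0,y,0)
rows(A,n=9)
g=np.array([.3985,.0037,.034]);Rt,_=target(g,45,y);tz=Rt.apply([0,0,1])
rows(target(g-.085*tz,45,y),n=9,frm=A)
E
```

```text
9.15 [-35.7  44.4  -4.9  80.8  22.4  24.6] [ 0.42600257 -0.06460737  0.08853187] [-179.82915184  -44.96950692  111.37028194] [ 0.6  1.1 -0.3] 0.07622839853325804
grasp pt [ 0.43094835 -0.07709131  0.10197399] tool z [-0.26   0.657 -0.707]
rows 9 lin [10.2 -0.1 -3. ] dr [-0.0003 -0.0872  0.0001]
rows 9 lin [ 8.1 -0.   5.5] dr [ 0.     -0.0873 -0.    ]
```

Call:
arm_command(rows=[{"linear": [10.2,0,-3],"dr": [0,-0.0873,0],"gripper": 76},{"linear": [10.2,0,-3],"dr": [0,-0.0873,0],"gripper": 76},{"linear": [10.2,0,-3],"dr": [0,-0.0873,0],"gripper": 76},{"linear": [10.2,0,-3],"dr": [0,-0.0873,0],"gripper": 76},{"linear": [10.2,0,-3],"dr": [0,-0.0873,0],"gripper": 76},{"linear": [10.2,0,-3],"dr": [0,-0.0873,0],"gripper": 76},{"linear": [10.2,0,-3],"dr": [0,-0.0873,0],"gripper": 76},{"linear": [10.2,0,-3],"dr": [0,-0.0873,0],"gripper": 76},{"linear": [10.2,0,-3],"dr": [0,-0.0873,0],"gripper": 76}])

```text
t: 9.9
position: [0.3992, 0.0019, 0.1502]
tool_rot: [-179.9, 0.2, 111.5]
wrist_force: [0.3, -0.2, -0.5]
grip_width: 0.0763
```

Call:
arm_command(rows=[{"linear": [8.1,0,5.5],"dr": [0,-0.0873,0],"gripper": 76},{"linear": [8.1,0,5.5],"dr": [0,-0.0873,0],"gripper": 76},{"linear": [8.1,0,5.5],"dr": [0,-0.0873,0],"gripper": 76},{"linear": [8.1,0,5.5],"dr": [0,-0.0873,0],"gripper": 76},{"linear": [8.1,0,5.5],"dr": [0,-0.0873,0],"gripper": 76},{"linear": [8.1,0,5.5],"dr": [0,-0.0873,0],"gripper": 76},{"linear": [8.1,0,5.5],"dr": [0,-0.0873,0],"gripper": 76},{"linear": [8.1,0,5.5],"dr": [0,-0.0873,0],"gripper": 76},{"linear": [8.1,0,5.5],"dr": [0,-0.0873,0],"gripper": 76},{"linear": [0,0,0],"dr": [0,0,0],"gripper": 76},{"linear": [0,0,0],"dr": [0,0,0],"gripper": 76},{"linear": [0,0,0],"dr": [0,0,0],"gripper": 76}])

```text
t: 10.9
position: [0.381, 0.0477, 0.0806]
tool_rot: [-179.7, 44.9, 111.8]
wrist_force: [-0.4, -0.9, -0.6]
grip_width: 0.076
```

```bash
python3 p6.py 9 wrist
python3 - <<'E'
from plan import *
y=111.4
g=np.array([.3985,.0037,.034]);
rows(target(g,45,y),n=6)
E
```

```text
10.9 [ 30.6  24.1 -44.   31.  -44.2 102.6] [0.38095502 0.0476806  0.08058724] [-179.68623241   44.89007526  111.79520223] [-0.4 -0.9 -0.6] 0.0760369699308339
grasp pt [0.37607299 0.06016974 0.09404782] tool z [ 0.257 -0.657 -0.708]
rows 6 lin [ 0.  -0.  14.3] dr [-0.     -0.0003  0.0004]
```

View pics/wrist9.png

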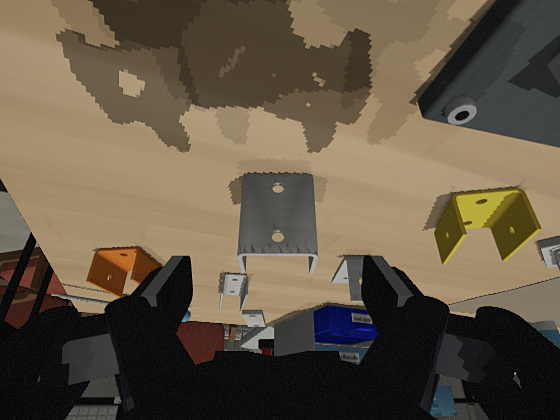

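The bracket is standing, base towards the gripper and centred at about 278. Moving in and gripping.

Call:
arm_command(rows=[{"linear": [0,0,14.3],"dr": [0,0,0],"gripper": 76},{"linear": [0,0,14.3],"dr": [0,0,0],"gripper": 76},{"linear": [0,0,14.3],"dr": [0,0,0],"gripper": 76},{"linear": [0,0,14.3],"dr": [0,0,0],"gripper": 76},{"linear": [0,0,14.3],"dr": [0,0,0],"gripper": 76},{"linear": [0,0,14.3],"dr": [0,0,0],"gripper": 76},{"linear": [0,0,0],"dr": [0,0,0],"gripper": 76},{"linear": [0,0,0],"dr": [0,0,0],"gripper": 76},{"linear": [0,0,0],"dr": [0,0,0],"gripper": 76}])

```text
t: 11.7
position: [0.404, -0.0088, 0.0211]
tool_rot: [-179.9, 45.0, 111.5]
wrist_force: [-0.0, 0.2, 0.2]
grip_width: 0.0758
```

```bash
python3 p6.py 10 wrist
```

```text
11.7 [ 21.5  29.7 -51.1   9.2 -45.   90. ] [ 0.40399524 -0.00883926  0.02106102] [-179.93425845   44.96922955  111.50213019] [-0.   0.2  0.2] 0.075770691311183
grasp pt [0.39909376 0.00366201 0.03450325] tool z [ 0.258 -0.658 -0.707]
```

View pics/wrist10.png

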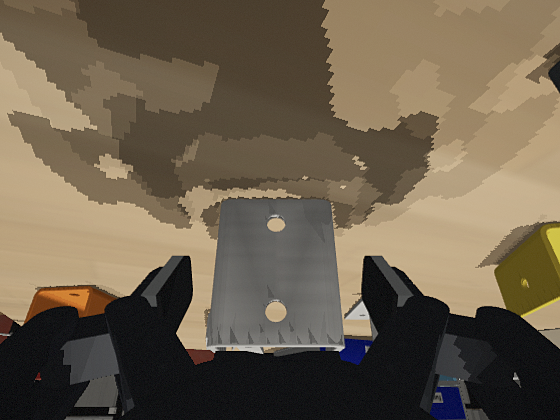

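Call:
arm_command(rows=[{"linear": [0,0,0],"dr": [0,0,0],"gripper": 40},{"linear": [0,0,0],"dr": [0,0,0],"gripper": 40},{"linear": [0,0,0],"dr": [0,0,0],"gripper": 40},{"linear": [0,0,0],"dr": [0,0,0],"gripper": 40},{"linear": [0,0,0],"dr": [0,0,0],"gripper": 40},{"linear": [0,0,0],"dr": [0,0,0],"gripper": 40}])

```text
t: 12.25
position: [0.404, -0.0083, 0.0206]
tool_rot: [-179.9, 45.0, 111.7]
wrist_force: [-2.0, 3.8, 8.1]
grip_width: 0.0492
```

```bash
python3 p6.py 11
python3 - <<'E'
from plan import *
Rc,pc=cur()
A=(Rc,pc+[0,0,.12]); rows(A,n=6)
B=target([.40,.02,.16],-45,97.7); rows(B,n=19,frm=A)
E
```

```text
12.25 [ 21.6  29.8 -51.2   9.1 -45.   90. ] [ 0.40398063 -0.00831439  0.02057945] [-179.8512229    45.04317601  111.69631996] [-2.   3.8  8.1] 0.049182313526740705
grasp pt [0.39905599 0.00419645 0.0340043 ] tool z [ 0.259 -0.658 -0.707]
rows 6 lin [-14.2  -0.  -14.1] dr [0. 0. 0.]
rows 19 lin [ 2.4  0.3 -0.4] dr [-0.0001  0.0823  0.0142]
```

Call:
arm_command(rows=[{"linear": [-14.2,0,-14.1],"dr": [0,0,0],"gripper": 40},{"linear": [-14.2,0,-14.1],"dr": [0,0,0],"gripper": 40},{"linear": [-14.2,0,-14.1],"dr": [0,0,0],"gripper": 40},{"linear": [-14.2,0,-14.1],"dr": [0,0,0],"gripper": 40},{"linear": [-14.2,0,-14.1],"dr": [0,0,0],"gripper": 40},{"linear": [-14.2,0,-14.1],"dr": [0,0,0],"gripper": 40},{"linear": [0,0,0],"dr": [0,0,0],"gripper": 40}])

```text
t: 12.83
position: [0.4055, -0.0083, 0.143]
tool_rot: [179.9, 45.0, 111.5]
wrist_force: [1.1, 0.9, -0.2]
grip_width: 0.0492
```

Call:
arm_command(rows=[{"linear": [2.4,0.3,-0.4],"dr": [0,0.0823,0.0142],"gripper": 40},{"linear": [2.4,0.3,-0.4],"dr": [0,0.0823,0.0142],"gripper": 40},{"linear": [2.4,0.3,-0.4],"dr": [0,0.0823,0.0142],"gripper": 40},{"linear": [2.4,0.3,-0.4],"dr": [0,0.0823,0.0142],"gripper": 40},{"linear": [2.4,0.3,-0.4],"dr": [0,0.0823,0.0142],"gripper": 40},{"linear": [2.4,0.3,-0.4],"dr": [0,0.0823,0.0142],"gripper": 40},{"linear": [2.4,0.3,-0.4],"dr": [0,0.0823,0.0142],"gripper": 40},{"linear": [2.4,0.3,-0.4],"dr": [0,0.0823,0.0142],"gripper": 40},{"linear": [2.4,0.3,-0.4],"dr": [0,0.0823,0.0142],"gripper": 40},{"linear": [2.4,0.3,-0.4],"dr": [0,0.0823,0.0142],"gripper": 40}])

```text
t: 13.67
position: [0.3998, 0.0141, 0.1344]
tool_rot: [177.2, -2.6, 104.3]
wrist_force: [-0.0, 0.8, -1.1]
grip_width: 0.049
```

Call:
arm_command(rows=[{"linear": [2.4,0.3,-0.4],"dr": [0,0.0823,0.0142],"gripper": 40},{"linear": [2.4,0.3,-0.4],"dr": [0,0.0823,0.0142],"gripper": 40},{"linear": [2.4,0.3,-0.4],"dr": [0,0.0823,0.0142],"gripper": 40},{"linear": [2.4,0.3,-0.4],"dr": [0,0.0823,0.0142],"gripper": 40},{"linear": [2.4,0.3,-0.4],"dr": [0,0.0823,0.0142],"gripper": 40},{"linear": [2.4,0.3,-0.4],"dr": [0,0.0823,0.0142],"gripper": 40},{"linear": [2.4,0.3,-0.4],"dr": [0,0.0823,0.0142],"gripper": 40},{"linear": [2.4,0.3,-0.4],"dr": [0,0.0823,0.0142],"gripper": 40},{"linear": [2.4,0.3,-0.4],"dr": [0,0.0823,0.0142],"gripper": 40},{"linear": [0,0,0],"dr": [0,0,0],"gripper": 40},{"linear": [0,0,0],"dr": [0,0,0],"gripper": 40}])

```text
t: 14.58
position: [0.3982, 0.0319, 0.1441]
tool_rot: [-179.6, -45.0, 97.3]
wrist_force: [0.9, 0.0, -1.1]
grip_width: 0.0491
```

```bash
python3 p6.py 12 wrist
python3 - <<'E'
from plan import *
a=np.array([np.cos(np.radians(97.7)),np.sin(np.radians(97.7)),0])
f=np.array([.4775,.177,.0575])-.0045*a+[0,0,.004]; print('final grasp',f)
rows(target(f-.012*a+[0,0,.055],-45,97.7),n=9)
E
```

```text
14.5833 [-33.3  29.4 -23.2  70.9  32.2  39.3] [0.39815469 0.03189931 0.14408127] [-179.56791801  -45.03924207   97.26216441] [ 0.9  0.  -1.1] 0.04905574191612091
grasp pt [0.39999625 0.01858143 0.15750671] tool z [-0.097  0.701 -0.707]
final grasp [0.47810294 0.17254058 0.0615    ]
rows 9 lin [ 7.  10.9 13.5] dr [-0.0002  0.0001 -0.0004]
```

View pics/wrist12.png

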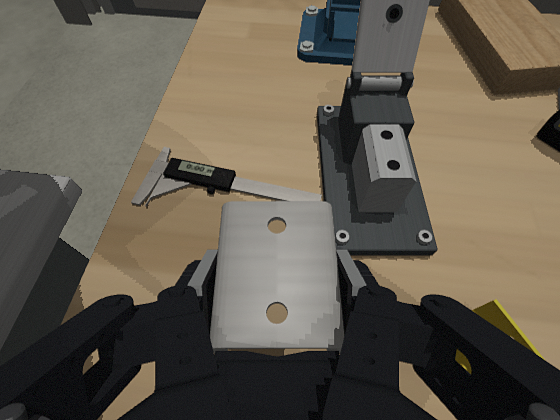

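Bracket is upside down in the grip, base up. Moving over the rail.

Call:
arm_command(rows=[{"linear": [7,10.9,13.5],"dr": [0,0,0],"gripper": 40},{"linear": [7,10.9,13.5],"dr": [0,0,0],"gripper": 40},{"linear": [7,10.9,13.5],"dr": [0,0,0],"gripper": 40},{"linear": [7,10.9,13.5],"dr": [0,0,0],"gripper": 40},{"linear": [7,10.9,13.5],"dr": [0,0,0],"gripper": 40},{"linear": [7,10.9,13.5],"dr": [0,0,0],"gripper": 40},{"linear": [7,10.9,13.5],"dr": [0,0,0],"gripper": 40},{"linear": [7,10.9,13.5],"dr": [0,0,0],"gripper": 40},{"linear": [7,10.9,13.5],"dr": [0,0,0],"gripper": 40},{"linear": [0,0,0],"dr": [0,0,0],"gripper": 40},{"linear": [0,0,0],"dr": [0,0,0],"gripper": 40},{"linear": [0,0,0],"dr": [0,0,0],"gripper": 40}])

```text
t: 15.63
position: [0.4779, 0.1747, 0.1044]
tool_rot: [-179.8, -45.0, 97.6]
wrist_force: [-0.4, -0.3, -1.8]
grip_width: 0.0488
```

```bash
python3 p6.py 13 wrist scene top
python3 - <<'E'
from plan import *
a=cv2.imread('pics/scene13.png');cv2.imwrite('pics/scene13c.png',cv2.resize(a[80:230,180:330],None,fx=4,fy=4,interpolation=cv2.INTER_CUBIC))
E
```

```text
15.6333 [-14.   32.9 -21.9  55.6  41.   60.6] [0.4778548  0.17471482 0.10441213] [-179.84747991  -44.95735159   97.58346955] [-0.4 -0.3 -1.8] 0.04877957752882128
grasp pt [0.47967663 0.16141393 0.11785711] tool z [-0.096  0.7   -0.708]
```

View pics/wrist13.png

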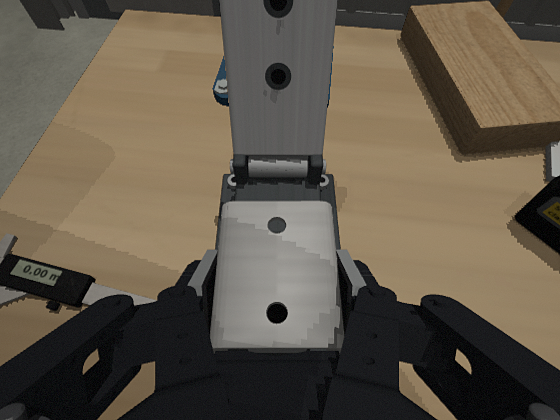

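View pics/scene13c.png

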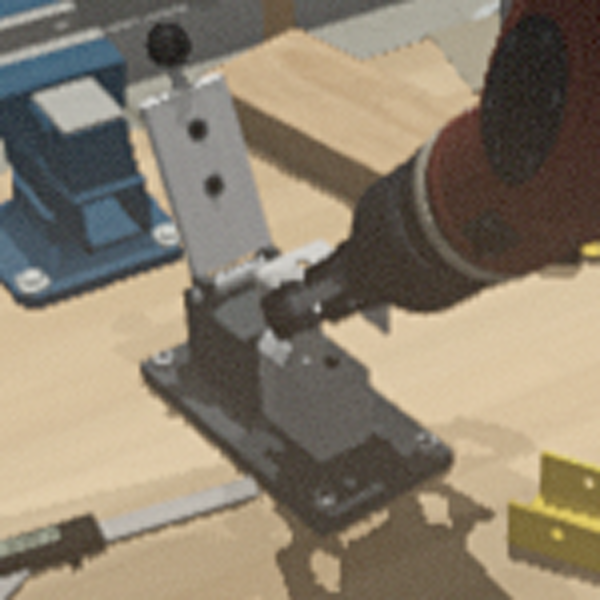

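Alignment is good: the bracket's centre column (277) matches the hinge centre (279). Lowering over the rail.

Call:
arm_command(rows=[{"linear": [-5,0,5],"dr": [0,0,0],"gripper": 40},{"linear": [-5,0,5],"dr": [0,0,0],"gripper": 40},{"linear": [-5,0,5],"dr": [0,0,0],"gripper": 40},{"linear": [-2.5,0,2.5],"dr": [0,0,0],"gripper": 40},{"linear": [0,0,0],"dr": [0,0,0],"gripper": 40},{"linear": [0,0,0],"dr": [0,0,0],"gripper": 40}])

```text
t: 16.28
position: [0.478, 0.1745, 0.0787]
tool_rot: [-179.7, -45.1, 97.4]
wrist_force: [-0.0, -0.9, 0.1]
grip_width: 0.0492
```

Call:
arm_command(rows=[{"linear": [-2.5,0,2.5],"dr": [0,0,0],"gripper": 40},{"linear": [-2.5,0,2.5],"dr": [0,0,0],"gripper": 40},{"linear": [0,0,0],"dr": [0,0,0],"gripper": 40}])

```text
t: 16.53
position: [0.478, 0.1745, 0.0715]
tool_rot: [-179.7, -45.0, 97.4]
wrist_force: [-0.1, -0.4, -0.2]
grip_width: 0.0494
```

Call:
arm_command(rows=[{"linear": [-2.5,0,2.5],"dr": [0,0,0],"gripper": 40},{"linear": [-2.5,0,2.5],"dr": [0,0,0],"gripper": 40},{"linear": [0,0,0],"dr": [0,0,0],"gripper": 40}])

```text
t: 16.78
position: [0.4779, 0.1745, 0.0643]
tool_rot: [-179.7, -45.0, 97.4]
wrist_force: [-1.2, -0.1, -0.5]
grip_width: 0.0491
```

No side force and the flanges are already below the chamfers. Continuing down.

Call:
arm_command(rows=[{"linear": [-2.5,0,2.5],"dr": [0,0,0],"gripper": 40},{"linear": [-2.5,0,2.5],"dr": [0,0,0],"gripper": 40},{"linear": [0,0,0],"dr": [0,0,0],"gripper": 40}])

```text
t: 17.03
position: [0.4779, 0.1745, 0.0572]
tool_rot: [-179.7, -45.0, 97.4]
wrist_force: [-1.1, 0.2, -0.4]
grip_width: 0.0492
```

Call:
arm_command(rows=[{"linear": [-2,0,2],"dr": [0,0,0],"gripper": 40},{"linear": [-1.4,0,1.4],"dr": [0,0,0],"gripper": 40},{"linear": [0,0,0],"dr": [0,0,0],"gripper": 40}])

```text
t: 17.28
position: [0.478, 0.1745, 0.0527]
tool_rot: [-179.7, -45.0, 97.4]
wrist_force: [-0.6, -0.9, -1.0]
grip_width: 0.0495
```

```bash
python3 p6.py 14 wrist scene
python3 - <<'E'
from plan import *
a=cv2.imread('pics/scene14.png');cv2.imwrite('pics/scene14c.png',cv2.resize(a[80:230,180:330],None,fx=4,fy=4,interpolation=cv2.INTER_CUBIC))
E
```

```text
17.2833 [-14.1  37.5 -23.7  49.3  41.   60.6] [0.47797901 0.17450846 0.0526912 ] [-179.73261317  -45.04155754   97.42502385] [-0.6 -0.9 -1. ] 0.04949661875063277
grasp pt [0.47980436 0.16118803 0.06611633] tool z [-0.096  0.701 -0.707]
```

View pics/wrist14.png

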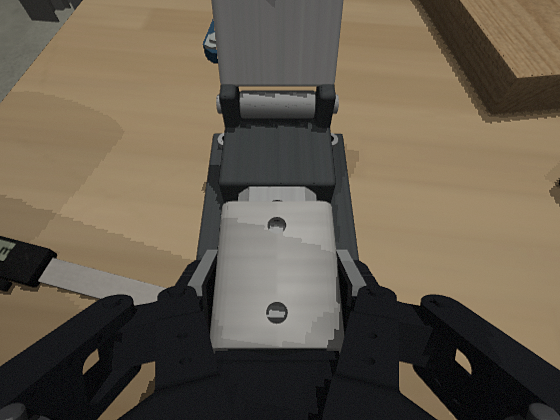

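View pics/scene14c.png

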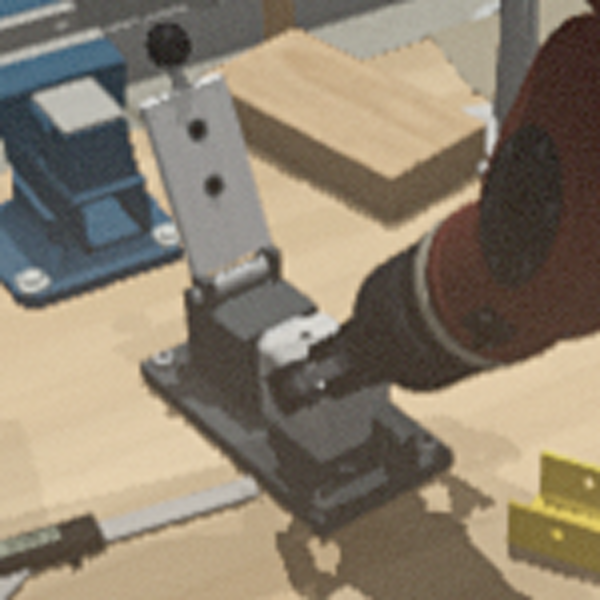

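Straddled with about a 12 mm gap to the shoulder. Lowering a bit more, then sliding forward.

Call:
arm_command(rows=[{"linear": [-0.7,0,0.7],"dr": [0,0,0],"gripper": 40},{"linear": [-0.7,0,0.7],"dr": [0,0,0],"gripper": 40},{"linear": [-0.7,0,0.7],"dr": [0,0,0],"gripper": 40},{"linear": [0,0,0],"dr": [0,0,0],"gripper": 40}])

```text
t: 17.72
position: [0.4781, 0.1745, 0.0499]
tool_rot: [-179.8, -45.0, 97.4]
wrist_force: [0.2, 0.4, -0.2]
grip_width: 0.0491
```

Call:
arm_command(rows=[{"linear": [1.5,0,1.5],"dr": [0,0,0],"gripper": 40},{"linear": [1.5,0,1.5],"dr": [0,0,0],"gripper": 40},{"linear": [1.5,0,1.5],"dr": [0,0,0],"gripper": 40},{"linear": [0.7,0,0.7],"dr": [0,0,0],"gripper": 40},{"linear": [0,0,0],"dr": [0,0,0],"gripper": 40},{"linear": [0,0,0],"dr": [0,0,0],"gripper": 40}])

```text
t: 18.22
position: [0.4771, 0.1819, 0.0501]
tool_rot: [-179.8, -45.0, 97.5]
wrist_force: [-0.4, 0.1, -0.0]
grip_width: 0.0491
```

Call:
arm_command(rows=[{"linear": [0.7,0,0.7],"dr": [0,0,0],"gripper": 40},{"linear": [0.7,0,0.7],"dr": [0,0,0],"gripper": 40},{"linear": [0,0,0],"dr": [0,0,0],"gripper": 40}])

```text
t: 18.47
position: [0.4769, 0.1839, 0.0501]
tool_rot: [-179.8, -45.0, 97.4]
wrist_force: [0.0, 0.2, -0.9]
grip_width: 0.0494
```

Call:
arm_command(rows=[{"linear": [0.7,0,0.7],"dr": [0,0,0],"gripper": 40},{"linear": [0.7,0,0.7],"dr": [0,0,0],"gripper": 40},{"linear": [0,0,0],"dr": [0,0,0],"gripper": 40}])

```text
t: 18.72
position: [0.4766, 0.1859, 0.0501]
tool_rot: [-179.8, -45.0, 97.5]
wrist_force: [0.4, -0.3, 0.5]
grip_width: 0.0491
```

Call:
arm_command(rows=[{"linear": [0.7,0,0.7],"dr": [0,0,0],"gripper": 40},{"linear": [0,0,0],"dr": [0,0,0],"gripper": 40}])

```text
t: 18.88
position: [0.4766, 0.1861, 0.05]
tool_rot: [-179.7, -45.0, 97.4]
wrist_force: [-0.8, -6.9, 2.2]
grip_width: 0.0493
```

Shoulder contact (about 7 N). Backing off a hair, then lowering to the rail.

Call:
arm_command(rows=[{"linear": [-0.4,0,-0.4],"dr": [0,0,0],"gripper": 40},{"linear": [-0.6,0,0.6],"dr": [0,0,0],"gripper": 40},{"linear": [0,0,0],"dr": [0,0,0],"gripper": 40}])

```text
t: 19.13
position: [0.4768, 0.186, 0.0497]
tool_rot: [-179.8, -45.1, 97.4]
wrist_force: [-2.2, -5.3, 8.0]
grip_width: 0.0492
```

Call:
arm_command(rows=[{"linear": [-0.5,0,0.5],"dr": [0,0,0],"gripper": 40},{"linear": [0,0,0],"dr": [0,0,0],"gripper": 40}])

```text
t: 19.3
position: [0.4768, 0.186, 0.0497]
tool_rot: [-179.8, -45.1, 97.4]
wrist_force: [-4.3, -9.8, 18.0]
grip_width: 0.0491
```

Call:
arm_command(rows=[{"linear": [-0.4,0,0.4],"dr": [0,0,0],"gripper": 40},{"linear": [0,0,0],"dr": [0,0,0],"gripper": 40}])

```text
t: 19.47
position: [0.4769, 0.186, 0.0497]
tool_rot: [-179.8, -45.1, 97.4]
wrist_force: [-5.5, -11.9, 23.3]
grip_width: 0.0493
```

Seated: vertical and shoulder contact both felt. Relieving the load and opening.

Call:
arm_command(rows=[{"linear": [0.6,0,-0.6],"dr": [0,0,0],"gripper": 40},{"linear": [0,0,0],"dr": [0,0,0],"gripper": 54},{"linear": [0,0,0],"dr": [0,0,0],"gripper": 60},{"linear": [0,0,0],"dr": [0,0,0],"gripper": 70},{"linear": [0,0,0],"dr": [0,0,0],"gripper": 76},{"linear": [0,0,0],"dr": [0,0,0],"gripper": 76},{"linear": [0,0,0],"dr": [0,0,0],"gripper": 76}])

```text
t: 20.05
position: [0.4765, 0.1862, 0.0487]
tool_rot: [-179.8, -45.0, 97.4]
wrist_force: [0.4, -0.0, -0.1]
grip_width: 0.0759
```

```bash
python3 p6.py 15 wrist
```

```text
20.05 [-12.8  37.5 -24.6  47.4  41.5  62.2] [0.47650831 0.1862138  0.04870441] [-179.75077238  -45.04295661   97.44331575] [ 0.4 -0.  -0.1] 0.07589315099560674
grasp pt [0.478332   0.17289283 0.06212924] tool z [-0.096  0.701 -0.707]
```

View pics/wrist15.png

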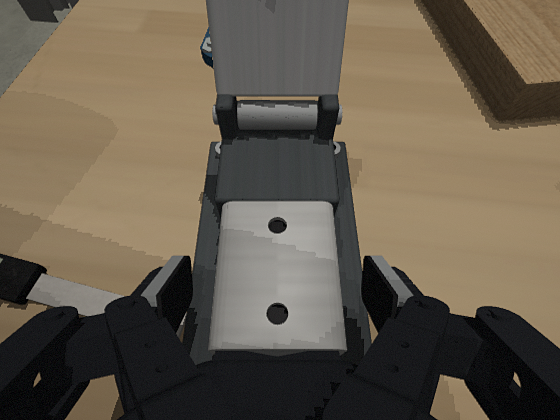

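Bracket is flush to the shoulder at row ~200, fingers clear. Retreating and checking.

Call:
arm_command(rows=[{"linear": [0,0,-10],"dr": [0,0,0],"gripper": 76},{"linear": [0,0,-20],"dr": [0,0,0],"gripper": 76},{"linear": [0,0,-30],"dr": [0,0,0],"gripper": 76},{"linear": [0,0,-30],"dr": [0,0,0],"gripper": 76},{"linear": [0,0,-30],"dr": [0,0,0],"gripper": 76},{"linear": [0,0,0],"dr": [0,0,0],"gripper": 40},{"linear": [0,0,0],"dr": [0,0,0],"gripper": 0},{"linear": [0,0,0],"dr": [0,0,0],"gripper": 0}])

```text
t: 20.77
position: [0.4877, 0.1023, 0.133]
tool_rot: [-179.7, -45.1, 97.4]
wrist_force: [1.0, 0.2, 0.1]
grip_width: 0.0411
```

```bash
python3 p6.py 16 wrist scene top
python3 - <<'E'
from plan import *
a=cv2.imread('pics/scene16.png');crop(a,140,60,300,200,5,'pics/scene16c.png')
a=cv2.imread('pics/top16.png');crop(a,10,150,260,260,3,'pics/top16c.png')
E
```

```text
20.7667 [-21.4  33.8 -15.3  66.9  38.2  52. ] [0.4877442  0.10234575 0.13304979] [-179.71544756  -45.05205095   97.39646548] [1.  0.2 0.1] 0.04109051018537724
grasp pt [0.48956888 0.08902273 0.14647244] tool z [-0.096  0.701 -0.706]
```

View pics/wrist16.png

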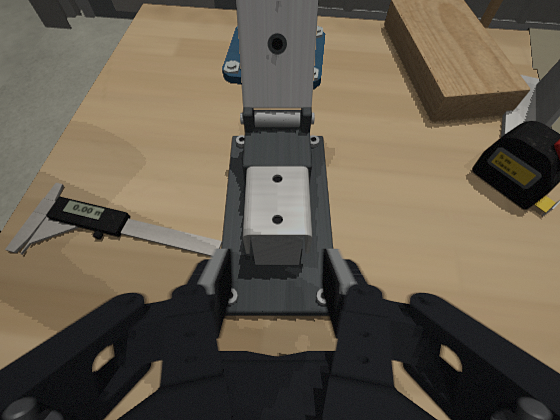

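View pics/scene16c.png

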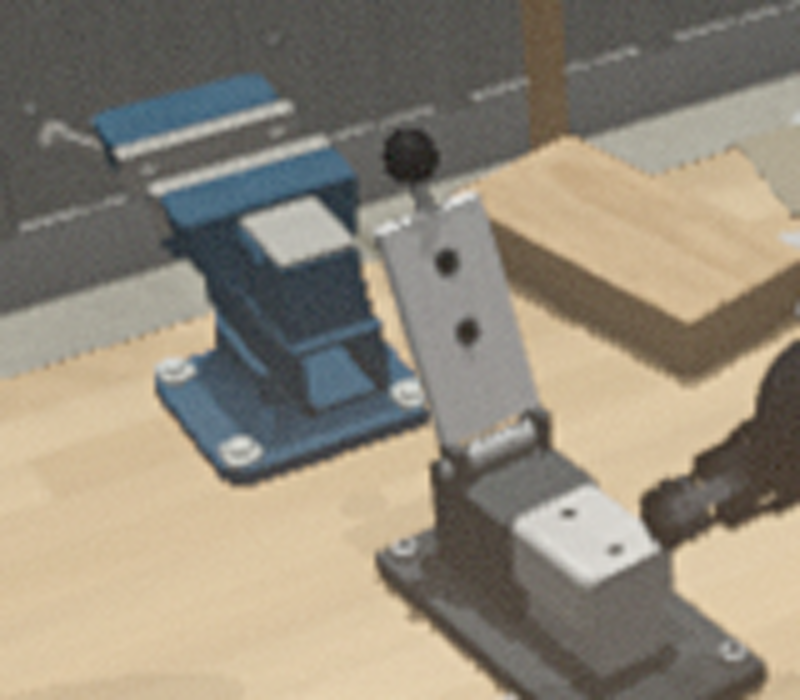

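View pics/top16c.png

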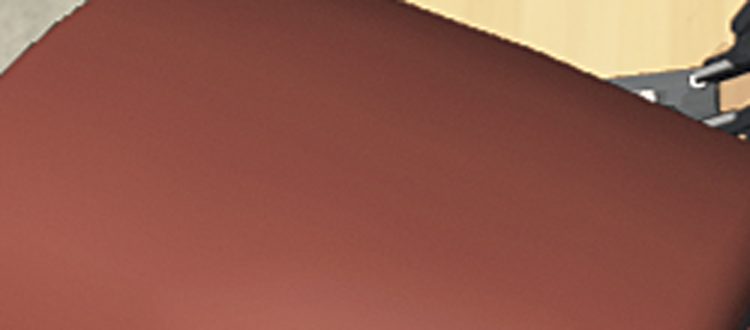

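Flush on the rail in both views. Checking the bracket numerically, along with the vise height near the knob.

Run:
```python
from plan import *
o=get_obs();C=cam('wrist',o);T=cam('top');S=cam('scene')
yaw=97.6;a=np.array([np.cos(np.radians(yaw)),np.sin(np.radians(yaw)),0])
h=[onz(C,c,.075) for c in [(277,178),(277,219)]];m=(h[0]+h[1])/2;d=h[0]-h[1]
print('holes mid',m,np.linalg.norm(d),np.degrees(np.arctan2(d[1],d[0])))
print('vise anvil',tri(T,(100,206),S,(199.5,106)))
# knob again
kn=tri(T,(120+66.5/5.5-.5,160+160.5/5.5-.5),S,(140+411/5,60+155/5));print('knob',kn)
H=np.array([.4775,.177,.0815])+.075*a; r=kn[0]-H; print('hinge',H,'knob rel a,z',r@a,r[2],'len',np.hypot(r@a,r[2]),'phi',np.arctan2(r[2],-(r@a)),'lat',r@[-a[1],a[0],0])
# via: up and behind
k=kn[0]
A=target([k[0],.15,.33],0,97.4,0); rows(A)
B=target([(k+.05*a)[0],(k+.05*a)[1],.33],0,97.4,0); rows(B,frm=A)
```

```text
holes mid [0.47738496 0.17684155 0.075     ] 0.036018886278060935 97.6927961966204
vise anvil (array([0.43758025, 0.39650558, 0.1359485 ]), np.float64(0.002744702924751671))
knob (array([0.46163386, 0.30121577, 0.21524488]), np.float64(0.0020625517759155503))
hinge [0.46758077 0.25134117 0.0815    ] knob rel a,z 0.05022300014304347 0.13374487571143023 len 0.14286371660584105 phi 1.9300170719205494 lat -0.0007015688265659776
rows 7 lin [ 19.1  -2.8 -22.8] dr [-0.0009 -0.1124  0.0004]
rows 7 lin [28.6  2.8  0. ] dr [0. 0. 0.]
```

Holes' midpoint (.4774,.1768) at 97.7° matches the seat to within 0.3 mm. The leaf is at about 1.93 rad. Going up and behind the knob with shut fingers.

Call:
arm_command(rows=[{"linear": [19.1,-2.8,-22.8],"dr": [0,-0.1124,0],"gripper": 0},{"linear": [19.1,-2.8,-22.8],"dr": [0,-0.1124,0],"gripper": 0},{"linear": [19.1,-2.8,-22.8],"dr": [0,-0.1124,0],"gripper": 0},{"linear": [19.1,-2.8,-22.8],"dr": [0,-0.1124,0],"gripper": 0},{"linear": [19.1,-2.8,-22.8],"dr": [0,-0.1124,0],"gripper": 0},{"linear": [19.1,-2.8,-22.8],"dr": [0,-0.1124,0],"gripper": 0},{"linear": [19.1,-2.8,-22.8],"dr": [0,-0.1124,0],"gripper": 0},{"linear": [0,0,0],"dr": [0,0,0],"gripper": 0},{"linear": [0,0,0],"dr": [0,0,0],"gripper": 0}])

```text
t: 21.67
position: [0.4619, 0.1525, 0.3312]
tool_rot: [-180.0, 0.0, 98.0]
wrist_force: [-0.4, 0.3, -1.7]
grip_width: 0.0001
```

Call:
arm_command(rows=[{"linear": [28.6,2.8,0],"dr": [0,0,0],"gripper": 0},{"linear": [28.6,2.8,0],"dr": [0,0,0],"gripper": 0},{"linear": [28.6,2.8,0],"dr": [0,0,0],"gripper": 0},{"linear": [28.6,2.8,0],"dr": [0,0,0],"gripper": 0},{"linear": [28.6,2.8,0],"dr": [0,0,0],"gripper": 0},{"linear": [28.6,2.8,0],"dr": [0,0,0],"gripper": 0},{"linear": [28.6,2.8,0],"dr": [0,0,0],"gripper": 0},{"linear": [0,0,0],"dr": [0,0,0],"gripper": 0},{"linear": [0,0,0],"dr": [0,0,0],"gripper": 0}])

```text
t: 22.42
position: [0.4554, 0.3497, 0.3277]
tool_rot: [-179.6, 0.1, 97.6]
wrist_force: [0.0, -0.8, 0.0]
grip_width: -0.0001
```

```bash
python3 p6.py 17 wrist scene
python3 - <<'E'
from plan import *
k=np.array([.4615,.3012,.2155]);a=np.array([np.cos(np.radians(97.6)),np.sin(np.radians(97.6)),0])
B=target(k+.05*a-[0,0,.008],0,97.4,0); rows(B,n=6)
E
```

```text
22.4167 [3.020e+01 2.100e+01 1.170e+01 8.120e+01 1.000e-01 1.126e+02] [0.45537722 0.34968945 0.32773154] [-1.79601643e+02  8.17730956e-02  9.76322547e+01] [ 0.  -0.8  0. ] -6.170380727245722e-05
grasp pt [0.45550454 0.34973387 0.34673106] tool z [-0.007 -0.002 -1.   ]
rows 6 lin [ 0.4 -0.  20.2] dr [-0.0009  0.0002  0.0004]
```

View pics/wrist17.png

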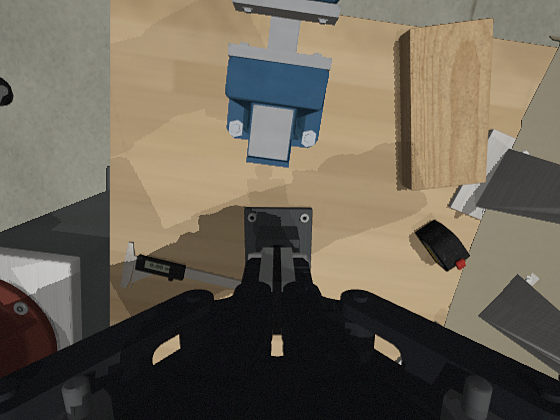

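View pics/scene17.png

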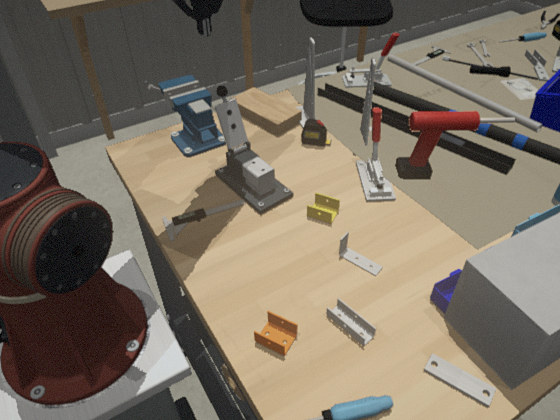

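Run:
```python
from plan import *
S=cam('scene');print(proj(S,get_obs()['position']),proj(S,[.4615,.3012,.2155]))
```

```text
[204.68865037  35.43215123] [221.68292692  90.93490925]
```

Consistent: the tips project to (205,35), where the dark gripper appears. Descending behind the knob.

Call:
arm_command(rows=[{"linear": [0.4,0,20.2],"dr": [0,0,0],"gripper": 0},{"linear": [0.4,0,20.2],"dr": [0,0,0],"gripper": 0},{"linear": [0.4,0,20.2],"dr": [0,0,0],"gripper": 0},{"linear": [0.4,0,20.2],"dr": [0,0,0],"gripper": 0},{"linear": [0.4,0,20.2],"dr": [0,0,0],"gripper": 0},{"linear": [0.4,0,20.2],"dr": [0,0,0],"gripper": 0},{"linear": [0,0,0],"dr": [0,0,0],"gripper": 0},{"linear": [0,0,0],"dr": [0,0,0],"gripper": 0}])

```text
t: 23.18
position: [0.4546, 0.3506, 0.2085]
tool_rot: [-179.7, 0.1, 97.5]
wrist_force: [0.5, -0.1, 0.2]
grip_width: 0.0004
```

```bash
python3 p6.py 18 scene
python3 - <<'E'
from plan import *
a=cv2.imread('pics/scene18.png');crop(a,140,20,300,160,5,'pics/scene18c.png')
E
```

```text
23.1833 [ 30.3  23.   -3.   64.3   0.  112.8] [0.45457481 0.35062167 0.20851323] [-1.79707011e+02  8.76444858e-02  9.75149666e+01] [ 0.5 -0.1  0.2] 0.00039232726499678134
grasp pt [0.45466734 0.35066319 0.22751295] tool z [-0.005 -0.002 -1.   ]
```

View pics/scene18c.png

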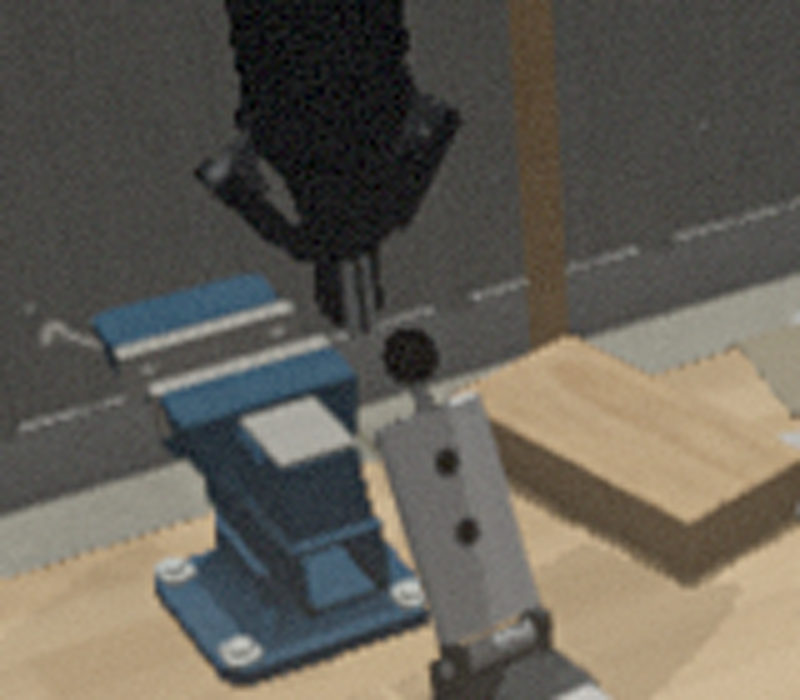

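Tips stand behind the knob as planned. Computing the closing arc.

```bash
cat > arc.py <<'E'
from plan import *
yaw=97.5;a=np.array([np.cos(np.radians(yaw)),np.sin(np.radians(yaw)),0]);H=np.array([.4676,.2513,.0815])
def wp(phi,gap=.024,tip=.008,th=None):
    th=-30*(1.93-phi)/(1.93-.9) if th is None else th
    k=H+.142*(-np.cos(phi)*a+np.sin(phi)*np.array([0,0,1]))
    Rt,_=target(k,th,yaw,0)
    return Rt,k+Rt.apply([gap,0,tip])
E
python3 - <<'E'
from arc import *
A=wp(1.93); print(A[1]); rows(A,n=4)
for p in [1.7,1.45,1.2,.95,.8]:
    B=wp(p); print(p,B[1].round(3)); rows(B,n=6,frm=A); A=B
E
```

```text
[0.45795188 0.32458472 0.20643714]
rows 4 lin [-6.7 -0.2  0.8] dr [-0.0007  0.0002  0.0001]
1.7 [0.462 0.294 0.217]
rows 6 lin [-5.1 -0.  -2. ] dr [-0.      0.0195  0.    ]
1.45 [0.467 0.259 0.221]
rows 6 lin [-5.7  0.  -1.5] dr [-0.      0.0212  0.    ]
1.2 [0.471 0.225 0.215]
rows 6 lin [-5.7 -0.  -0.8] dr [0.     0.0212 0.    ]
0.95 [0.475 0.194 0.201]
rows 6 lin [-5.7  0.  -0.1] dr [-0.      0.0212 -0.    ]
0.8 [0.477 0.177 0.19 ]
rows 6 lin [-3.4 -0.   0.3] dr [ 0.      0.0127 -0.    ]
```

Call:
arm_command(rows=[{"linear": [-6.7,-0.2,0.8],"dr": [0,0,0],"gripper": 0},{"linear": [-6.7,-0.2,0.8],"dr": [0,0,0],"gripper": 0},{"linear": [-6.7,-0.2,0.8],"dr": [0,0,0],"gripper": 0},{"linear": [-6.7,-0.2,0.8],"dr": [0,0,0],"gripper": 0},{"linear": [-5.1,0,-2],"dr": [0,0.0195,0],"gripper": 0},{"linear": [-5.1,0,-2],"dr": [0,0.0195,0],"gripper": 0},{"linear": [-5.1,0,-2],"dr": [0,0.0195,0],"gripper": 0}])

```text
t: 23.82
position: [0.4598, 0.3099, 0.2121]
tool_rot: [-179.9, -3.5, 97.6]
wrist_force: [0.1, 1.4, 1.5]
grip_width: 0.0003
```

Call:
arm_command(rows=[{"linear": [-5.1,0,-2],"dr": [0,0.0195,0],"gripper": 0},{"linear": [-5.1,0,-2],"dr": [0,0.0195,0],"gripper": 0},{"linear": [-5.1,0,-2],"dr": [0,0.0195,0],"gripper": 0},{"linear": [-5.7,0,-1.5],"dr": [0,0.0212,0],"gripper": 0},{"linear": [-5.7,0,-1.5],"dr": [0,0.0212,0],"gripper": 0}])

```text
t: 24.23
position: [0.4634, 0.2825, 0.218]
tool_rot: [-179.8, -9.2, 97.6]
wrist_force: [0.8, 0.2, 0.5]
grip_width: -0.0005
```

```bash
python3 p6.py 19 scene
python3 - <<'E'
from plan import *
a=cv2.imread('pics/scene19.png');crop(a,140,20,300,160,5,'pics/scene19c.png')
E
```

```text
24.2333 [ 18.2  16.9 -11.2  60.4   9.1 100.7] [0.46341765 0.28247152 0.21799144] [-179.84220506   -9.20604561   97.58092943] [0.8 0.2 0.5] -0.00047869131388589986
grasp pt [0.46387054 0.27946529 0.23674663] tool z [-0.024  0.158 -0.987]
```

View pics/scene19c.png

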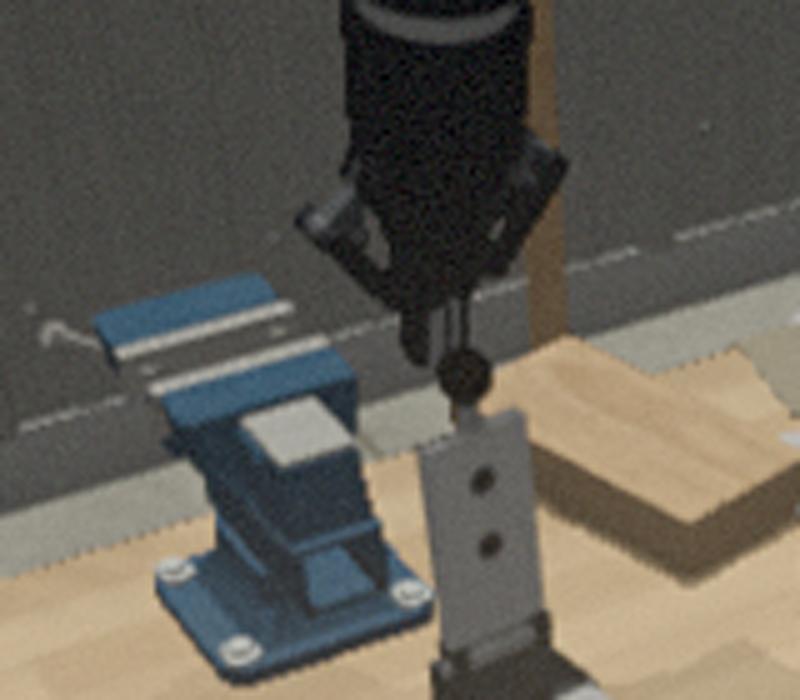

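The leaf is moving with the fingers (knob now at about (233,95)). Continuing the arc.

Call:
arm_command(rows=[{"linear": [-5.7,0,-1.5],"dr": [0,0.0212,0],"gripper": 0},{"linear": [-5.7,0,-1.5],"dr": [0,0.0212,0],"gripper": 0},{"linear": [-5.7,0,-1.5],"dr": [0,0.0212,0],"gripper": 0},{"linear": [-5.7,0,-1.5],"dr": [0,0.0212,0],"gripper": 0},{"linear": [-5.7,0,-0.8],"dr": [0,0.0212,0],"gripper": 0},{"linear": [-5.7,0,-0.8],"dr": [0,0.0212,0],"gripper": 0},{"linear": [-5.7,0,-0.8],"dr": [0,0.0212,0],"gripper": 0},{"linear": [-5.7,0,-0.8],"dr": [0,0.0212,0],"gripper": 0},{"linear": [-5.7,0,-0.8],"dr": [0,0.0212,0],"gripper": 0},{"linear": [-5.7,0,-0.8],"dr": [0,0.0212,0],"gripper": 0}])

```text
t: 25.12
position: [0.471, 0.2253, 0.2139]
tool_rot: [-179.8, -21.4, 97.5]
wrist_force: [0.3, 0.4, -0.3]
grip_width: -0.0001
```

Call:
arm_command(rows=[{"linear": [-5.7,0,-0.1],"dr": [0,0.0212,0],"gripper": 0},{"linear": [-5.7,0,-0.1],"dr": [0,0.0212,0],"gripper": 0},{"linear": [-5.7,0,-0.1],"dr": [0,0.0212,0],"gripper": 0},{"linear": [-5.7,0,-0.1],"dr": [0,0.0212,0],"gripper": 0},{"linear": [-5.7,0,-0.1],"dr": [0,0.0212,0],"gripper": 0},{"linear": [-5.7,0,-0.1],"dr": [0,0.0212,0],"gripper": 0},{"linear": [-3.4,0,0.3],"dr": [0,0.0127,0],"gripper": 0},{"linear": [-3.4,0,0.3],"dr": [0,0.0127,0],"gripper": 0},{"linear": [-3.4,0,0.3],"dr": [0,0.0127,0],"gripper": 0},{"linear": [-3.4,0,0.3],"dr": [0,0.0127,0],"gripper": 0}])

```text
t: 25.95
position: [0.4766, 0.1836, 0.1927]
tool_rot: [-179.8, -31.5, 97.5]
wrist_force: [0.3, 0.3, 0.1]
grip_width: -0.0001
```

```bash
python3 p6.py 20 scene
python3 - <<'E'
from plan import *
a=cv2.imread('pics/scene20.png');crop(a,160,50,320,190,5,'pics/scene20c.png')
E
```

```text
25.95 [ -6.6  19.8 -18.3  60.6  30.4  73.5] [0.47655121 0.18355055 0.19267675] [-179.8194958   -31.50216739   97.51887415] [0.3 0.3 0.1] -0.00011044710820992081
grasp pt [0.47790967 0.17371571 0.20887646] tool z [-0.071  0.518 -0.853]
```

View pics/scene20c.png

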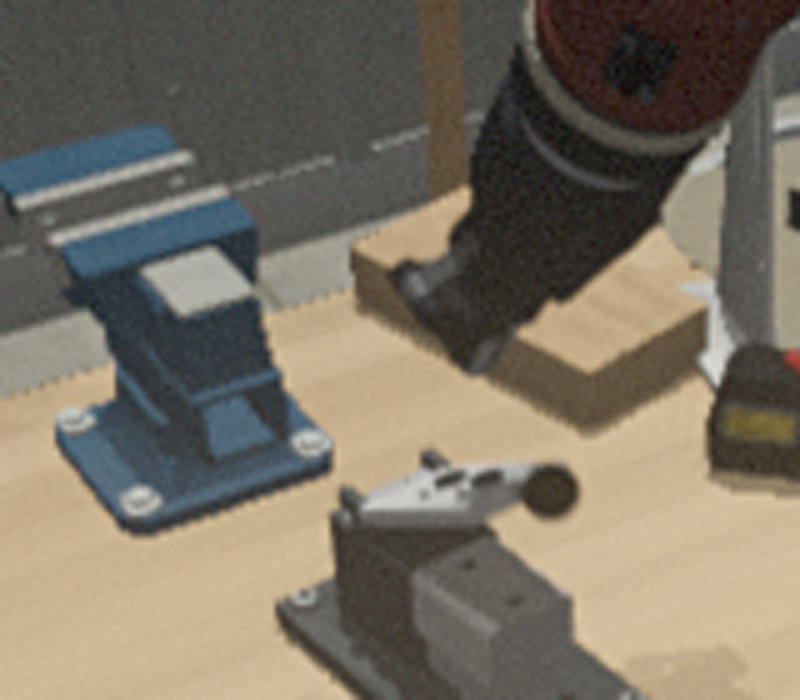

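The leaf has left the fingers and is sinking by itself. Backing the arm away and waiting.

Call:
arm_command(rows=[{"linear": [0,0,-20],"dr": [0,0,0],"gripper": 0},{"linear": [0,0,-20],"dr": [0,0,0],"gripper": 0},{"linear": [0,0,-20],"dr": [0,0,0],"gripper": 0},{"linear": [0,0,0],"dr": [0,0,0],"gripper": 0},{"linear": [0,0,0],"dr": [0,0,0],"gripper": 0},{"linear": [0,0,0],"dr": [0,0,0],"gripper": 0},{"linear": [0,0,0],"dr": [0,0,0],"gripper": 0},{"linear": [0,0,0],"dr": [0,0,0],"gripper": 0},{"linear": [0,0,0],"dr": [0,0,0],"gripper": 0},{"linear": [0,0,0],"dr": [0,0,0],"gripper": 0},{"linear": [0,0,0],"dr": [0,0,0],"gripper": 0},{"linear": [0,0,0],"dr": [0,0,0],"gripper": 0}])

```text
t: 27.0
position: [0.4808, 0.1528, 0.2439]
tool_rot: [-179.8, -31.4, 97.5]
wrist_force: [-0.3, 0.5, -1.0]
grip_width: -0.0001
```

Call:
arm_command(rows=[{"linear": [0,0,0],"dr": [0,0,0],"gripper": 0},{"linear": [0,0,0],"dr": [0,0,0],"gripper": 0},{"linear": [0,0,0],"dr": [0,0,0],"gripper": 0},{"linear": [0,0,0],"dr": [0,0,0],"gripper": 0},{"linear": [0,0,0],"dr": [0,0,0],"gripper": 0},{"linear": [0,0,0],"dr": [0,0,0],"gripper": 0},{"linear": [0,0,0],"dr": [0,0,0],"gripper": 0},{"linear": [0,0,0],"dr": [0,0,0],"gripper": 0},{"linear": [0,0,0],"dr": [0,0,0],"gripper": 0},{"linear": [0,0,0],"dr": [0,0,0],"gripper": 0},{"linear": [0,0,0],"dr": [0,0,0],"gripper": 0},{"linear": [0,0,0],"dr": [0,0,0],"gripper": 0}])

```text
t: 28.0
position: [0.4808, 0.1528, 0.244]
tool_rot: [-179.8, -31.4, 97.5]
wrist_force: [0.1, 0.8, 0.9]
grip_width: 0.0003
```

```bash
python3 p6.py 21 scene wrist top
python3 - <<'E'
from plan import *
a=cv2.imread('pics/scene21.png');crop(a,160,50,320,220,4.5,'pics/scene21c.png')
E
```

```text
28.0 [-10.   18.1 -12.5  70.   29.8  69.6] [0.48082405 0.15275926 0.24395805] [-179.8047483   -31.43535704   97.50930231] [0.1 0.8 0.9] 0.00027560496738419433
grasp pt [0.48218324 0.14294357 0.26016931] tool z [-0.072  0.517 -0.853]
```

View pics/scene21c.png

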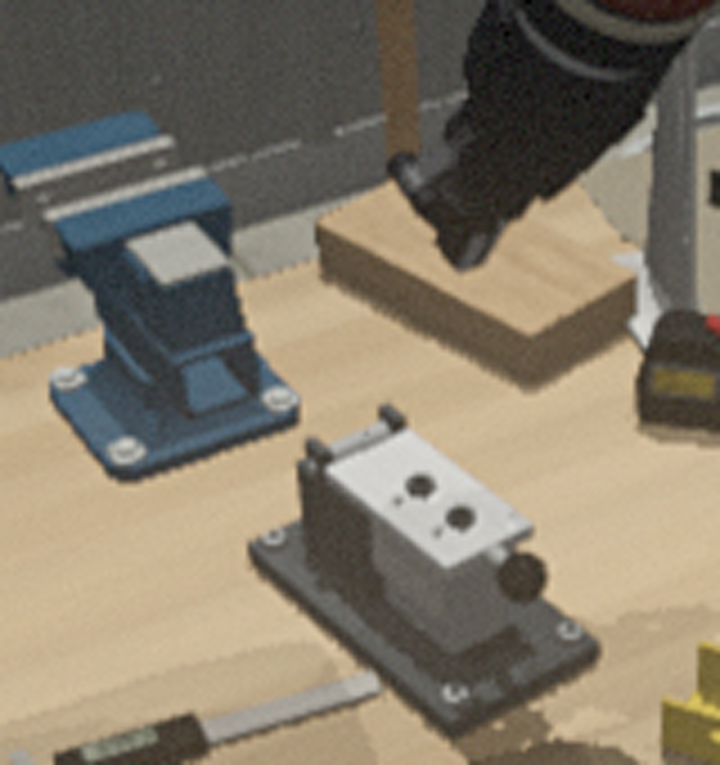

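View pics/wrist21.png

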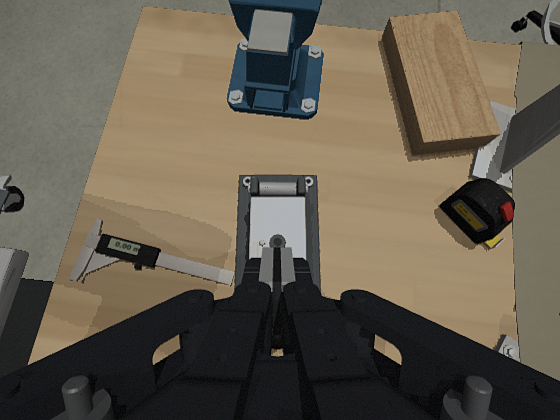

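View pics/top21.png

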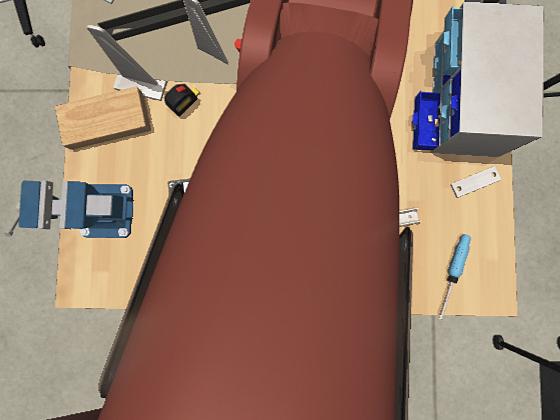

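Run:
```python
from arc import *
S=cam('scene')
for ph in (0,.05,.1,.2): print(ph,proj(S,H+.142*(-np.cos(ph)*a+np.sin(ph)*np.array([0,0,1]))))
im=cv2.imread('pics/scene21.png'); r=im[165:195,260:295].max(2); m=(r<45).astype('uint8')
n,l,s,c=cv2.connectedComponentsWithStats(m); print(s,c+[260,165])
im2=cv2.cvtColor(get_image('scene'),cv2.COLOR_RGB2BGR); d=cv2.absdiff(im,im2)[130:215,200:300]; print(d.max())
```

```text
0 [275.31803449 178.15981343]
0.05 [275.21887692 175.648572  ]
0.1 [275.01880684 173.04326627]
0.2 [274.31360366 167.57893761]
[[   0    0   35   30 1050]] [[277.  179.5]]
18
```

```bash
python3 - <<'E'
from arc import *
im=cv2.cvtColor(get_image('scene'),cv2.COLOR_RGB2BGR); r=cv2.cvtColor(im[162:196,258:296],cv2.COLOR_BGR2GRAY)
print(r[::2,::2])
for t in (30,35,40,45,50):
    n,l,s,c=cv2.connectedComponentsWithStats((r<t).astype('uint8'))
    for i in range(1,n):
        if 20<s[i][4]<250: print(t,s[i],c[i]+[258,162])
E
python3 p6.py 22
python3 - <<'E'
from h import *
im=cv2.imread('pics/scene21.png');crop(im,200,120,310,225,6,'pics/scene22c.png')
E
```

```text
[[202 176 140 166 199 199 203 201 187 191 188 189 193 190 189 190 187 186
  188]
 [192  79  68  87 202 198 199 199 185 193 191 191 190 187 187 186 189 188
  189]
 [187  82  71 108 205 202 198 204 202 192 174 190 186 188 190 188 188 192
  189]
 [185 205 172 205 202 201 202 196 161 106 150 191 188 190 190 189 192 191
  191]
 [201 201 201 205 205 198 169 108 106 158 190 189 189 189 189 189 191 191
  191]
 [202 200 204 198 171 149 180 132 104 148 180 195 190 190 191 193 190 191
  191]
 [201 202 166 110  98 105 146  87  62  62  60 138 195 191 194 193 191 189
  190]
 [117 112 104 101  95  93  81  61  60  68  58  80 198 193 192 189 188 191
  192]
 [ 97 102  89  93  88  92  68  56  62  65  58  57 184 191 191 190 188 191
  193]
 [ 96  93  94  97  93  93  85  63  62  64  55  86 195 190 189 189 193 191
  194]
 [ 98  93  95  97  98  92  85  71  60  63  62 135 196 192 190 190 189 190
  193]
 [ 95  95  89  92  95  99  91  91  86  84  90  89 121 184 193 192 191 190
  189]
 [ 95  90  95  93  92  89  94  93  93  96  93  93  88 107 182 189 190 184
  184]
 [ 91  98  94  87  91  93  94  91  91  95  90  93  92 107 112 150 165 182
  180]
 [ 93  93  93  92  91  94  84  66  60  91  94  97  95 135 126 140 124 165
  166]
 [ 91  92  90  90  78  67  67  62  65  80  94  97  94  82 102  90  91 111
  171]
 [ 74  92  75  66  68  68  68  66  65  59  69  98  92  92  91  92  75  72
  170]]
28.25 [-10.   18.1 -12.5  70.   29.8  69.6] [0.48082578 0.1527599  0.24397516] [-179.80470342  -31.43266436   97.50854247] [1.  0.4 0.1] 0.00038205450108198005
grasp pt [0.48218475 0.14294495 0.26018688] tool z [-0.072  0.517 -0.853]
```

View pics/scene22c.png

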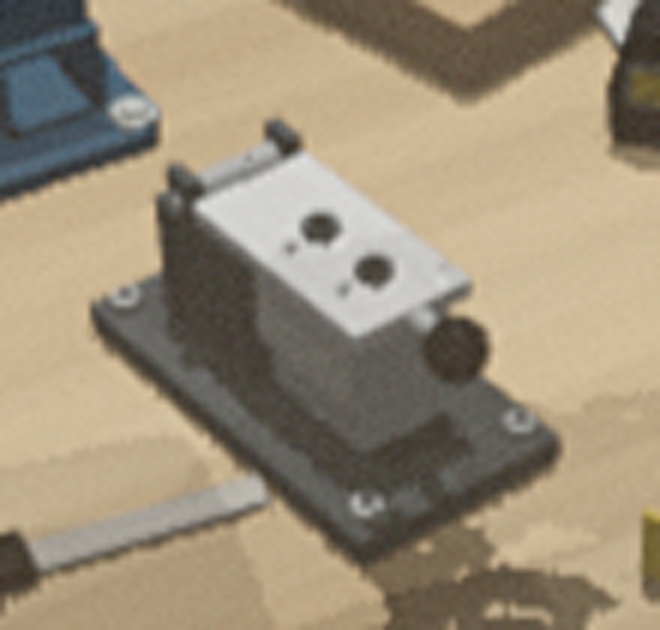

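The knob is at (275.8,178), against (275.3,178.2) expected for fully shut. 0.05 rad would shift it 2.5 px, and it hasn't moved since the last picture. Handing in.

```bash
python3 -c "
from workcell import *
print(sign_off())"
```

```text
the job is handed in; nothing more can be done
None
```

The saddle bracket is loaded upside down on the rail, its end against the shoulder block. The leaf is shut over it, and I handed the job in at about 28 s; `sign_off()` gives no verdict.

**What I did:** I gripped the bracket across its flanges, stood it on end, re-gripped it from the base side and turned it over. Then I slid it along the rail to the shoulder (about 7 N), set it down (about 23 N), let go and backed off. With shut fingers I pushed the knob round until the leaf sank shut by itself, then drew the arm clear.

**Last checks:**
- **Seating:** the bracket's holes, measured on release with the leaf still open, are within 0.3 mm of the seat centre and in line with the rail to about 0.1°.
- **Leaf:** the knob is within about half a pixel of its fully shut position in the scene picture. An opening of 0.05 rad would have shown as about 2.5 px. It did not move between two pictures, and the robot was touching nothing.
- **Disagreement:** I felt the bracket touch down about 1.6 mm higher than my estimate. I put this down to grasp and calibration error, because the bracket looks flush in both views and the leaf closed fully.
- **Not measured:** I did not re-measure the U channel and angle bracket at the end. The robot never went down near them, and in a scene picture taken after the bracket was seated they looked unmoved.

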